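Find the loaded tins by weight and tip them onto the scale

TASK

Two of the three look-alike flap tins still hold a steel shell mill and the third is empty, which only their weight tells. Find out by lifting them, and tip the mills out of the loaded ones, through the flap end, into the pan of the scale; do not tip the empty one, never drop a tin, and leave the other things on the bench alone. At the end every tin stands upright on the bench top again and both mills lie in the pan.

Things in the scene. Friction and masses are not known exactly. Their poses are not given: they have to be found in the camera images.
- tin_1: Steel tin, one of three outwardly identical. Body 110 long (x) x 62 wide (y) x 58 mm high, walls 3 mm, inside 104x56x52; origin = centre of its underside, z up. Closed all round but for its nose, the end at -x, which a thin free-swinging flap, hinged along the nose's top edge, covers while the tin is level. Starts with the nose toward the robot (yaw within 0.35 rad).
- tin_2: Another tin, same outside as tin_1. Two tins hold a shell mill (steel cutter, 39 mm thick, 46 mm long) and weigh 0.63 to 0.79 kg; the third, with nothing but a 12 g plastic cap in it, weighs 0.26 to 0.34 kg. Which is which changes each time.
- tin_3: Another tin, same outside as tin_1. With the nose tilted 55 to 70 degrees down, the flap of any tin hangs open and a shell mill slides out; below 15 degrees of tilt nothing comes out.
- tin_1_grip (a point): Centre of the handle's grip bar of tin_1, 105 mm above the underside, 10 mm from the middle toward the nose; axes as the tin's. Flat-sided bar 44 mm across the tin (y), 14 mm thick (x), 22 mm high, on two posts, 36 mm of open space between it and the tin's top. To be pinched along the tin's x from above.
- tin_2_grip (a point): The same point on tin_2.
- tin_3_grip (a point): The same point on tin_3.
- tin_1_tell (a joint): Tip tell-tale of tin_1: a small brass slider in a track on its left (+y) side. 0 at the start; slides 36 mm toward the nose once the nose is tilted down more than about 42 degrees, and stays there when the tin is level again.
- tin_2_tell (a joint): The same on tin_2.
- tin_3_tell (a joint): The same on tin_3.
- scale: Low grey spring scale fixed to the bench behind the vice, base 96 (x) x 130 (y) x 21 mm high, origin = centre of its underside; it carries the pan.
- pan_floor (a point): Centre of the inner floor of the scale's sheet-steel pan: an open tray 104 (x) x 160 (y) mm outside, 4 mm walls rising 38 mm above this floor; the floor is 40 mm above the bench when unloaded and sinks under load. Axes as the scale's.
- pan (a joint): How far the pan has sunk on its spring, m: 0 empty, 1 mm per newton, stop at 14 mm. One shell mill (0.38 to 0.48 kg) sinks it 3.7 to 4.7 mm, two 7.5 to 9.4 mm.
- tool_heap: Fixed heap of steel pieces behind the tins, from about 90 mm in front (-x) of this point to 110 mm behind it, 115 mm to either side, up to 165 mm above the bench: carry things over it, not through it. Origin on the bench top.
- step_block: Dark stepped steel block 48x66x40 mm in front of the vice (bystander, loose; leave it alone). Origin = centre of its underside.
- centre_punch: Dark centre punch 43x100x11 mm in front of the vice (bystander, loose; leave it alone). Origin = centre of its underside.
- hex_key: Dark L-shaped hexagon key 37x108x7 mm in front of the vice (bystander, loose; leave it alone). Origin = centre of its underside.

How it is judged:
By the outcome, as a careful person would: the job done as asked, in the order asked, and still so for the second after the job is handed in, with the robot touching nothing.
It also fails if it takes over 72 s, if anything falls off the work surface, if the arm or the gripper's body presses on something with over 40 N, if the wrist force passes 120 N, or if a joint passes its speed limit or range.

ROBOT

A 7-joint arm with a two-finger parallel gripper is mounted at the origin on a cart in front of the work surface, level with it; the furniture and walls round the work are solid. World frame = base frame: x ahead of the robot, y to its left, z up, the work surface at z = 0. Lengths are in m, angles in rad, forces in N, time in s.
With the tool pointing down it reaches from about 0.425 to 0.8 m from the base axis. Payload 8.3 kg.
Tool frame: the origin (TCP) lies at the very end of the fingers, on their centre line; the grasp point (between the pads) lies 19 mm behind it; z points along the fingers, y is the line along which they close (so a half turn about z gives the same grasp; the last joint's range is limited). The gripper opens to 85 mm and grips with 20 to 120 N. Pads are 22 mm wide; open, the fingers measure 114 mm over their backs; the gripper's body (76 mm by 85 mm) begins 54 mm behind the grasp point. The pads swing forward as they close: fully open they stand 13 mm farther back than shut.
Start: joints at [1.118, 0.383, 0.016, 1.37, -0.006, 1.388, -0.046], TCP at [0.238, -0.578, 0.196] pointing down, gripper open.
Joint ranges: [-2.95, 2.95], [-0.25, 2.06], [-1.52, 1.56], [0.18, 2.33], [-1.44, 4.58], [0.02, 2.06], [-3.01, 3.01]. Speed limits (rad/s): [2.39, 2.39, 3.01, 3.01, 3.14, 3.14, 3.14].

INTERFACE

Orientations are given as a rotation vector (axis times angle).
In Python, from plant import env, viewer gives the robot as it stands. The module is installed in compiled form; this text tells all that it offers.
- The arm moves only by the tool send_rows, never from a script. Its argument "plan" is a list of rows, each a list of 7 numbers: the turn, a rotation vector about the tool's x, y, z in degrees, then the shift along the tool's x, y, z in cm, then the closure in counts, from 0 (fully open) to 255 (shut). In form: [[ax, ay, az, dx, dy, dz, claw], ...]. A call has 1 to 5 rows; each row shifts and turns the commanded pose from where the row before left it, along the tool's axes as they then stand; what a row does not reach is not made up. A row lasts 1/12 s, in which the tool goes at most 41.7 mm and 7.16 degrees, less where a joint would pass 70% of its speed; a pose out of reach is approached as far as the arm can. A call is refused whole if a number of a shift passes 4.17 or a number of a turn 7.16, either way. A call with a gripper value outside its range is refused whole. The fingers move at their own pace and stop on an object; "force" is the grip in N (left out, the last holds). Time passes only in rows, so rows that do not move let the fingers close. It gives the time, the measured TCP pose, the force, the opening and the grip force at its end, in the units of the state.
- env.get_obs(): the state, without advancing time (a new reading comes with each control period).
- viewer.grab_frame(name): name is "side" or "top"; returns (picture, depth): 420x560x3 uint8, blue, green, red; 420x560 float32, m along the optical axis (not along the pixel's ray), 0 where there is no reading.
- viewer.camera_params(name): a dict with "intrinsics" (3x3 intrinsics, pixels), "k1" (the pictures are not rectified: a ray, as slopes to the right and down, at radius r is drawn at 1 + k1 r^2 times it, then the intrinsics apply), "extrinsics" (4x4, takes a point from world to camera coordinates). Camera axes: x right, y down, z forward; pixel columns grow to the right and rows downward; lengths in m; the calibration is good to about 2 mm. A picture is of the moment at which its call begins. camera_params takes no time and is no camera call.
- env.job_done(): hands the job in; it is judged then, once.
The state is a dict: "time": time; "joints": joint angles; "qvel": joint speeds; "joint_torque": joint torques, N m; "eef_pos": TCP position; "orientation": TCP orientation; "ft_force": force on the tool from outside, world axes, zero at the start; "ft_torque": the same for the moment, N m; "opening": finger opening in m; "finger_force": force on a finger pad.
Only numpy, scipy, OpenCV 4.12 (cv2) and the standard library are available. Lean on these libraries where they do the work, as an engineer would, in place of code of your own. Each camera call takes 0.05 s, during which the arm holds its last target. There are 200 camera calls.

## Working session

There is one attempt and no reset: what is moved stays moved. The work goes in short steps, Python scripts to look and compute and a tool call to move; the robot and the scene stay as the last step left them, time stands still between calls to the robot, and variables do not carry over. Pictures are saved under pics/ and viewed, at most 10 in all, crops included, and the job is handed in when it is done.

Besides the shell and the picture viewer there is one more tool, called after "Call:" by a JSON object that holds its "method" and its "body". send_rows: Moves the arm, as the interface text tells. Its arguments: {"type":"object","properties":{"plan":{"type":"array","items":{"type":"array","items":{"type":"number"}}},"force":{"type":"number"}},"required":["plan"]}

```bash
mkdir -p pics; cat > h.py <<'E'
import numpy as np, cv2
from plant import env, viewer
from scipy.spatial.transform import Rotation as R
def grab(n,save=None):
    im,d=viewer.grab_frame(n)
    if save: cv2.imwrite('pics/'+save,im)
    return im,d
def world(n,d):
    p=viewer.camera_params(n);K=np.array(p['intrinsics'],float);E=np.array(p['extrinsics']);h,w=d.shape
    u,v=np.meshgrid(np.arange(w),np.arange(h))
    uv=np.stack([u,v],-1).reshape(-1,1,2).astype(float)
    n_=cv2.undistortPoints(uv,K,np.array([p['k1'],0,0,0],float)).reshape(h,w,2)
    c=np.dstack([n_*d[...,None],d])
    return (c-E[:3,3])@E[:3,:3]
E
python3 - <<'E'
from h import *
o=env.get_obs(); print({k:np.round(v,3) for k,v in o.items()})
for n in('side','top'):
    im,d=grab(n,n+'0.png');w=world(n,d);np.save(n+'0.npy',w)
    p=viewer.camera_params(n);E=np.array(p['extrinsics']);print(n,np.round(-E[:3,:3].T@E[:3,3],3),np.round(E[:3,:3],2).tolist(),p['k1'],np.round(p['intrinsics'],0).tolist())
E
```

```text
{'time': np.float64(0.0), 'joints': array([ 1.118,  0.384,  0.016,  1.371, -0.006,  1.388, -0.047]), 'qvel': array([-0.   ,  0.   , -0.   , -0.   , -0.001,  0.001,  0.   ]), 'joint_torque': array([ 0.0000e+00, -6.2760e+01,  8.4400e-01, -3.7183e+01,  1.7000e-02,
        1.4000e-02,  0.0000e+00]), 'eef_pos': array([ 0.237, -0.578,  0.195]), 'orientation': array([-3.08e+00, -6.08e-01,  1.00e-03]), 'ft_force': array([-0.51 ,  0.857, -0.285]), 'ft_torque': array([-0.032, -0.014, -0.005]), 'finger_force': np.float64(0.0), 'opening': np.float64(0.085)}
side [0.045 1.165 0.656] [[-0.91, -0.42, -0.01], [-0.17, 0.4, -0.9], [0.38, -0.82, -0.43]] 0.0030599776724878048 [[468.0, 0.0, 281.0], [0.0, 468.0, 207.0], [0.0, 0.0, 1.0]]
top [0.399 0.133 1.101] [[0.02, -1.0, -0.02], [-0.99, -0.02, -0.15], [0.15, 0.02, -0.99]] -0.0917485899055402 [[470.0, 0.0, 288.0], [0.0, 470.0, 206.0], [0.0, 0.0, 1.0]]
```

```bash
ls .
```

```text
h.py
pics
side0.npy
top0.npy
```

View pics/top0.png

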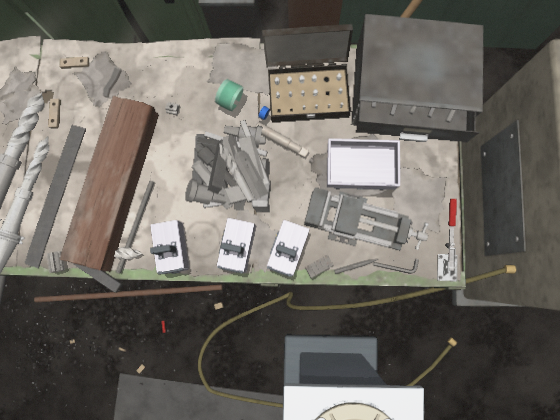

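View pics/side0.png

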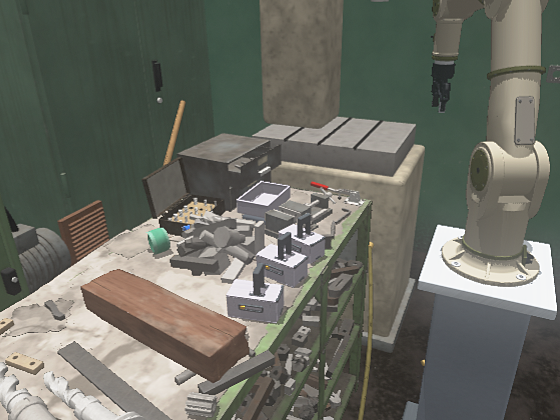

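The top picture shows the tins at about (170,246), (236,245) and (288,247), the white pan at (363,163), the heap at (232,168) and the vice at (360,218). The side picture shows the handle bars standing dark above the tins.

```bash
python3 - <<'E'
from h import *
im=cv2.imread('pics/top0.png');w=np.load('top0.npy')
def rep(name,m):
    P=w[m]; r=cv2.minAreaRect((P[:,:2]*1000).astype(np.float32)); print(name,m.sum(),np.round(np.median(P,0),4),'rect',np.round(r[0],1),np.round(r[1],1),round(r[2],1))
Y,X=np.mgrid[:420,:560]
for i,(x,y) in enumerate([(170,246),(236,245),(288,247)]):
    box=(abs(X-x)<32)&(abs(Y-y)<38)
    rep(f'top{i+1}',box&(abs(w[...,2]-.058)<.006)&(im.min(2)>140))
    rep(f'bar{i+1}',box&(abs(w[...,2]-.116)<.008))
box=(abs(X-363)<45)&(abs(Y-163)<35)
rep('panrim',box&(abs(w[...,2]-.078)<.005)); rep('panfloor',box&(abs(w[...,2]-.040)<.005)&(im.min(2)>120))
hb=(X>170)&(X<285)&(Y>110)&(Y<215)&(w[...,2]>.03); rep('heap',hb);print(w[hb][:,2].max())
vb=(X>300)&(X<435)&(Y>180)&(Y<255)&(w[...,2]>.02); rep('vice',vb);print(w[vb][:,2].max())
for n,(x,y) in dict(edge1=(250,270),box=(410,60),boxlow=(400,115),case=(308,115),cyl=(230,95),wood=(110,180),wallR=(480,200)).items(): print(n,np.round(w[y,x],3))
E
```

```text
top1 1054 [0.4691 0.4274 0.0578] rect [458.4 429. ] [110.6  63.2] 11.3
bar1 142 [0.448  0.4251 0.1149] rect [448.5 425.8] [14.  45.7] 11.7
top2 1136 [0.4738 0.2725 0.0578] rect [462.4 251. ] [111.3 113.1] 82.1
bar2 139 [0.4558 0.2739 0.1154] rect [456.1 275.1] [44.4 14. ] 80.4
top3 1140 [0.4683 0.1558 0.0578] rect [460.6 156.1] [ 62.2 110.2] 71.1
bar3 138 [0.4527 0.1584 0.1149] rect [452.9 158.8] [43.8 13.9] 72.3
panrim 628 [ 0.6531 -0.0089  0.0787] rect [653.1  -9.4] [108.1 160.2] 0.0
panfloor 2367 [ 0.6566 -0.011   0.0395] rect [640.9  -8.2] [121.9 156.7] 0.2
heap 5889 [0.6227 0.2801 0.1051] rect [581.2 266.2] [389.5 226.7] 6.0
1.1008355029975123
vice 3752 [0.5302 0.0105 0.0582] rect [529.5   5.1] [194.2 309.3] 13.3
1.1008355029975123
edge1 [ 0.409  0.244 -0.003]
box [ 0.857 -0.098  0.166]
boxlow [ 0.761 -0.091  0.086]
case [0.773 0.116 0.04 ]
cyl [0.81  0.298 0.067]
wood [0.603 0.564 0.073]
wallR [ 0.684 -0.529 -0.584]
```

```bash
cat >> h.py <<'E'
def Rt(yaw,tilt=0):  # tool: y along tin +x, x along tin +y, z down; tilt = nose down deg
    return R.from_euler('z',yaw,degrees=True)*R.from_matrix([[0,1,0],[1,0,0],[0,0,-1]])*R.from_euler('x',-tilt,degrees=True)
def rows(p,yaw,tilt=0,n=None,claw=0,start=None,lin=4.0,ang=7.0):
    """rounded rows from current (or start=(pos,Rot)) to target; prints"""
    o=env.get_obs()
    P,Q=start if start else (np.array(o['eef_pos']),R.from_rotvec(o['orientation']))
    p=np.array(p,float);G=Rt(yaw,tilt);rv=(Q.inv()*G).as_rotvec(degrees=True)
    k=n or int(np.ceil(max(np.linalg.norm(p-P)*100/lin,np.linalg.norm(rv)/ang,1)))
    out=[]
    for i in range(k):
        t=Q.inv()*G
        st=R.from_rotvec(t.as_rotvec()/(k-i)); a=np.round(st.as_rotvec(degrees=True),1)
        d=np.round(Q.inv().apply((p-P)/(k-i))*100,1)
        P=P+Q.apply(d/100);Q=Q*R.from_rotvec(a,degrees=True)
        out.append([*map(float,a+0.),*map(float,d+0.),claw])
    for i in range(0,k,5): print(str(out[i:i+5]).replace('.0,',',').replace(' ',''))
    return P,Q
def st():
    o=env.get_obs();q=R.from_rotvec(o['orientation']).as_matrix()
    print('t',round(float(o['time']),2),'p',np.round(o['eef_pos'],4),'yaw',round(float(np.degrees(np.arctan2(q[1,1],q[0,1]))),1),'z',np.round(q[:,2],3),'F',np.round(o['ft_force'],2),'T',np.round(o['ft_torque'],2),'op',round(float(o['opening']),4),'ff',o['finger_force'],'q',np.round(o['joints'],2))
E
python3 - <<'E'
from h import *
for n in('side','top'):
    w=np.load(n+'0.npy');m=(w[...,1]<-.12)&(w[...,1]>-.75)&(w[...,0]>.25)&(w[...,0]<.75)&(w[...,2]>.03)&(w[...,2]<.9)
    P=w[m]
    for y in np.arange(-.75,-.1,.1):
        s=P[(P[:,1]>=y)&(P[:,1]<y+.1)]
        if len(s): print(n,round(y,2),len(s),'x',s[:,0].min().round(2),s[:,0].max().round(2),'zmax',s[:,2].max().round(2), [ (round(x,2),s[(s[:,0]>=x)&(s[:,0]<x+.1)][:,2].max(initial=0).round(2)) for x in np.arange(.25,.75,.1)])
s=rows([.42,-.35,.24],-40); s=rows([.47,-.02,.24],-25,start=s); s=rows([.453,.159,.20],-18,start=s)
E
```

```text
side -0.75 1365 x 0.37 0.75 zmax 0.6 [(np.float64(0.25), np.float64(0.0)), (np.float64(0.35), np.float64(0.07)), (np.float64(0.45), np.float64(0.08)), (np.float64(0.55), np.float64(0.07)), (np.float64(0.65), np.float64(0.6))]
side -0.65 1920 x 0.25 0.75 zmax 0.6 [(np.float64(0.25), np.float64(0.6)), (np.float64(0.35), np.float64(0.07)), (np.float64(0.45), np.float64(0.07)), (np.float64(0.55), np.float64(0.07)), (np.float64(0.65), np.float64(0.07))]
side -0.55 422 x 0.25 0.74 zmax 0.6 [(np.float64(0.25), np.float64(0.6)), (np.float64(0.35), np.float64(0.05)), (np.float64(0.45), np.float64(0.07)), (np.float64(0.55), np.float64(0.05)), (np.float64(0.65), np.float64(0.07))]
side -0.35 3 x 0.75 0.75 zmax 0.15 [(np.float64(0.25), np.float64(0.0)), (np.float64(0.35), np.float64(0.0)), (np.float64(0.45), np.float64(0.0)), (np.float64(0.55), np.float64(0.0)), (np.float64(0.65), np.float64(0.15))]
side -0.25 528 x 0.41 0.75 zmax 0.17 [(np.float64(0.25), np.float64(0.0)), (np.float64(0.35), np.float64(0.04)), (np.float64(0.45), np.float64(0.06)), (np.float64(0.55), np.float64(0.05)), (np.float6
[... 578 characters left out ...]
oat64(0.0)), (np.float64(0.45), np.float64(0.06)), (np.float64(0.55), np.float64(0.0)), (np.float64(0.65), np.float64(0.16))]
[[0,0,-3.5,3.2,-1.8,-0.6,0],[0,0,-3.5,3.3,-1.6,-0.6,0],[0,0,-3.4,3.4,-1.4,-0.5,0],[0,0,-3.5,3.5,-1.1,-0.6,0],[0,0,-3.4,3.5,-0.9,-0.5,0]]
[[0,0,-3.5,3.6,-0.7,-0.6,0],[0,0,-3.4,3.6,-0.5,-0.5,0],[-0.1,0,-3.5,3.6,-0.4,-0.6,0]]
[[0,0,-1.7,3.2,-1.9,0,0],[0,0,-1.7,3.2,-1.8,0,0],[0,0,-1.7,3.3,-1.7,0,0],[0,0,-1.6,3.3,-1.7,0,0],[0,0,-1.7,3.4,-1.6,0,0]]
[[0,0,-1.6,3.4,-1.4,0,0],[0,0,-1.7,3.4,-1.4,0,0],[0,0,-1.6,3.5,-1.2,0,0],[0,0,-1.7,3.5,-1.2,0,0]]
[[0,0,-1.4,3.1,-1.8,0.8,0],[0,0,-1.4,3.2,-1.7,0.8,0],[0,0,-1.4,3.2,-1.7,0.8,0],[0,0,-1.4,3.2,-1.6,0.8,0],[0,0,-1.4,3.2,-1.5,0.8,0]]
```

Call:
{"method": "send_rows", "body": {"plan": [[0,0,-3.5,3.2,-1.8,-0.6,0],[0,0,-3.5,3.3,-1.6,-0.6,0],[0,0,-3.4,3.4,-1.4,-0.5,0],[0,0,-3.5,3.5,-1.1,-0.6,0],[0,0,-3.4,3.5,-0.9,-0.5,0]]}}

```text
time: 0.52
eef_pos: [0.3529, -0.4338, 0.2239]
orientation: [-2.953, -1.069, 0.0]
ft_force: [0.8, -0.7, -0.2]
opening: 0.0856
finger_force: 0.0
```

Call:
{"method": "send_rows", "body": {"plan": [[0,0,-3.5,3.6,-0.7,-0.6,0],[0,0,-3.4,3.6,-0.5,-0.5,0],[0,0,-3.5,3.6,-0.4,-0.6,0]]}}

```text
time: 0.77
eef_pos: [0.4209, -0.3483, 0.2407]
orientation: [-2.844, -1.333, 0.001]
ft_force: [0.2, -0.3, 0.6]
opening: 0.0855
finger_force: 0.0
```

Call:
{"method": "send_rows", "body": {"plan": [[0,0,-1.7,3.2,-1.9,0,0],[0,0,-1.7,3.2,-1.8,0,0],[0,0,-1.7,3.3,-1.7,0,0],[0,0,-1.6,3.3,-1.7,0,0],[0,0,-1.7,3.4,-1.6,0,0]]}}

```text
time: 1.18
eef_pos: [0.4477, -0.1646, 0.2406]
orientation: [-2.741, -1.535, 0.001]
ft_force: [0.7, -0.9, -0.2]
opening: 0.0852
finger_force: 0.0
```

Call:
{"method": "send_rows", "body": {"plan": [[0,0,-1.6,3.4,-1.4,0,0],[0,0,-1.7,3.4,-1.4,0,0],[0,0,-1.6,3.5,-1.2,0,0],[0,0,-1.7,3.5,-1.2,0,0]]}}

```text
time: 1.52
eef_pos: [0.4695, -0.0187, 0.2408]
orientation: [2.648, 1.69, -0.0]
ft_force: [1.0, -0.3, -0.1]
opening: 0.0855
finger_force: 0.0
```

Call:
{"method": "send_rows", "body": {"plan": [[0,0,-1.4,3.1,-1.8,0.8,0],[0,0,-1.4,3.2,-1.7,0.8,0],[0,0,-1.4,3.2,-1.7,0.8,0],[0,0,-1.4,3.2,-1.6,0.8,0],[0,0,-1.4,3.2,-1.5,0.8,0]]}}

```text
time: 1.93
eef_pos: [0.4521, 0.1598, 0.2004]
orientation: [2.54, 1.849, -0.0]
ft_force: [1.4, 0.9, 0.2]
opening: 0.0855
finger_force: 0.0
```

Call:
{"method": "send_rows", "body": {"plan": [[0,0,0,0,0,0,0],[0,0,0,0,0,0,0]]}}

```text
time: 2.1
eef_pos: [0.4516, 0.1605, 0.2003]
orientation: [-2.535, -1.853, 0.002]
ft_force: [0.9, 0.9, 0.1]
opening: 0.0855
finger_force: 0.0
```

```bash
python3 - <<'E'
from h import *
st(); s=rows([.453,.159,.135],-18.2);rows([.453,.159,.085],-18.2,start=s,lin=1.7)
E
```

```text
t 2.1 p [0.4516 0.1605 0.2003] yaw -17.7 z [-0.001  0.    -1.   ] F [0.87 0.89 0.07] T [-0.04 -0.02  0.  ] op 0.0855 ff 0.0 q [ 0.24  0.11 -0.7   1.72  0.07  1.33 -0.78]
[[0,0,0.3,-0.1,0.1,3.3,0],[-0.1,0,0.2,0,0.1,3.2,0]]
[[0,0,0,0,0,1.7,0],[0,0,0,0,0,1.7,0],[0,0,0,0,0,1.6,0]]
```

Call:
{"method": "send_rows", "body": {"plan": [[0,0,0.3,-0.1,0.1,3.3,0],[0,0,0.2,0,0.1,3.2,0],[0,0,0,0,0,1.7,0],[0,0,0,0,0,1.7,0],[0,0,0,0,0,1.6,0]], "force": 100}}

```text
time: 2.52
eef_pos: [0.4545, 0.1548, 0.0847]
orientation: [2.551, 1.833, -0.002]
ft_force: [-0.8, -0.5, -0.0]
opening: 0.0855
finger_force: 0.0
```

Call:
{"method": "send_rows", "body": {"plan": [[0,0,0,0,0,0,255],[0,0,0,0,0,0,255],[0,0,0,0,0,0,255],[0,0,0,0,0,0,255],[0,0,0,0,0,0,255]]}}

```text
time: 2.93
eef_pos: [0.4553, 0.1567, 0.087]
orientation: [2.549, 1.835, 0.003]
ft_force: [-0.1, -0.4, -0.0]
opening: 0.0258
finger_force: 0.0
```

Call:
{"method": "send_rows", "body": {"plan": [[0,0,0,0,0,0,255],[0,0,0,0,0,0,255],[0,0,0,0,0,0,255],[0,0,0,0,0,0,255],[0,0,0,0,0,0,255]]}}

```text
time: 3.35
eef_pos: [0.4545, 0.1566, 0.086]
orientation: [2.549, 1.836, 0.0]
ft_force: [-0.4, -0.2, -0.1]
opening: 0.0001
finger_force: 0.0
```

```bash
python3 - <<'E'
from h import *
st()
E
```

```text
t 3.35 p [0.4545 0.1566 0.086 ] yaw -18.5 z [ 0.  0. -1.] F [-0.38 -0.18 -0.13] T [ 0.02  0.03 -0.03] op 0.0001 ff 0.0 q [ 0.21  0.23 -0.69  1.88  0.16  1.09 -0.86]
```

```bash
python3 - <<'E'
from h import *
im,d=grab('side','s1.png');w=world('side',d);np.save('s1.npy',w)
im2,d2=grab('top','t1.png');np.save('t1.npy',world('top',d2))
c=cv2.resize(im[190:340,200:350],(600,600));cv2.imwrite('pics/s1c.png',c)
E
```

```text
(no output)
```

View pics/s1c.png

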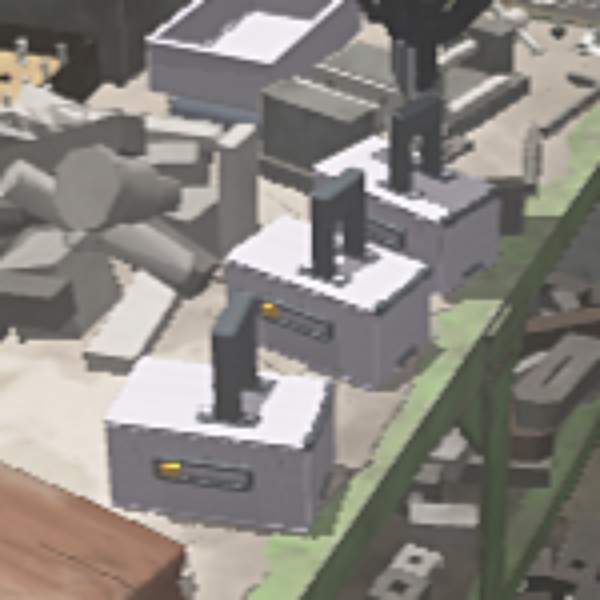

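The crop shows tin_3's bar at about (415,130) with the closed fingers at (410,70), apparently beyond it on the −y side. I'll check bar positions in both views.

```bash
python3 - <<'E'
from h import *
w=np.load('s1.npy'); b=w[190:340,200:350]
for n,(x,y) in dict(bar3=(104,27),bar3b=(103,34),fing=(104,17),fing2=(108,18),body=(106,4),bar2=(82,48),bar1=(57,85),bar1t=(60,76)).items(): print(n,np.round(b[y,x],3))
for f in('side0','s1','top0','t1'):
    w=np.load(f+'.npy');z=w[...,2]
    for c in [(.453,.159),(.456,.275),(.4485,.4258)]:
        m=(np.hypot(w[...,0]-c[0],w[...,1]-c[1])<.06)&(z>.095)&(z<.125)
        print(f,m.sum(),np.round(w[m].min(0),3),np.round(w[m].max(0),3)) if m.sum() else print(f,0)
E
```

```text
bar3 [0.448 0.168 0.115]
bar3b [0.448 0.175 0.098]
fing [0.45  0.164 0.142]
fing2 [0.441 0.158 0.138]
body [0.443 0.169 0.181]
bar2 [0.454 0.291 0.116]
bar1 [0.44  0.447 0.111]
bar1t [0.446 0.42  0.116]
side0 136 [0.437 0.141 0.095] [0.465 0.184 0.118]
side0 147 [0.443 0.256 0.095] [0.464 0.301 0.118]
side0 154 [0.435 0.405 0.095] [0.454 0.451 0.118]
s1 141 [0.437 0.139 0.095] [0.465 0.185 0.125]
s1 147 [0.444 0.257 0.095] [0.463 0.301 0.118]
s1 154 [0.436 0.407 0.095] [0.455 0.451 0.118]
top0 143 [0.442 0.137 0.096] [0.464 0.18  0.121]
top0 144 [0.446 0.253 0.095] [0.466 0.296 0.119]
top0 162 [0.439 0.403 0.096] [0.459 0.448 0.12 ]
t1 0
t1 143 [0.446 0.253 0.097] [0.466 0.296 0.121]
t1 162 [0.439 0.403 0.097] [0.459 0.447 0.12 ]
```

View pics/t1.png

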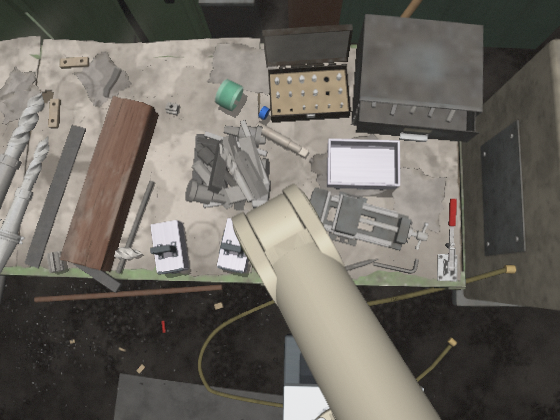

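The top view shows the arm over tin_3, hiding it; tins 1 and 2 are undisturbed at (170,246) and (235,245). Check the reported TCP against the camera.

```bash
python3 - <<'E'
from h import *
w=np.load('side0.npy'); m=(np.hypot(w[...,0]-.238,w[...,1]+.578)<.09)&(w[...,2]>.1)&(w[...,2]<.45)
P=w[m];P=P[np.argsort(P[:,2])];print('start gripper lowest',np.round(P[:8],3).tolist())
w=np.load('s1.npy'); m=(np.hypot(w[...,0]-.4545,w[...,1]-.1566)<.08)&(w[...,2]>.117)&(w[...,2]<.25)
P=w[m];P=P[np.argsort(P[:,2])];print(len(P));
for z in np.arange(.115,.22,.01):
    s=P[(P[:,2]>=z)&(P[:,2]<z+.01)]
    if len(s):print(round(z,3),len(s),np.round(s.min(0),3),np.round(s.max(0),3))
im=cv2.imread('pics/s1.png')[185:235,285:325];cv2.imwrite('pics/s1d.png',cv2.resize(im,(640,800)[::-1] if 0 else (480,600),interpolation=cv2.INTER_NEAREST))
E
```

```text
start gripper lowest [[0.263, -0.619, 0.244], [0.256, -0.617, 0.245], [0.246, -0.62, 0.245], [0.214, -0.537, 0.245], [0.259, -0.614, 0.245], [0.217, -0.533, 0.246], [0.22, -0.53, 0.246], [0.252, -0.611, 0.246]]
1080
0.115 11 [0.445 0.147 0.117] [0.465 0.177 0.125]
0.125 36 [0.44  0.153 0.125] [0.468 0.171 0.135]
0.135 38 [0.439 0.155 0.135] [0.47  0.173 0.145]
0.145 43 [0.439 0.154 0.145] [0.469 0.171 0.155]
0.155 35 [0.436 0.153 0.155] [0.477 0.174 0.165]
0.165 82 [0.419 0.15  0.165] [0.493 0.183 0.175]
0.175 89 [0.412 0.135 0.175] [0.496 0.182 0.185]
0.185 120 [0.403 0.143 0.185] [0.502 0.188 0.195]
0.195 121 [0.395 0.137 0.195] [0.516 0.189 0.205]
0.205 165 [0.392 0.141 0.205] [0.515 0.189 0.215]
0.215 128 [0.399 0.144 0.215] [0.511 0.188 0.225]
```

View pics/s1d.png

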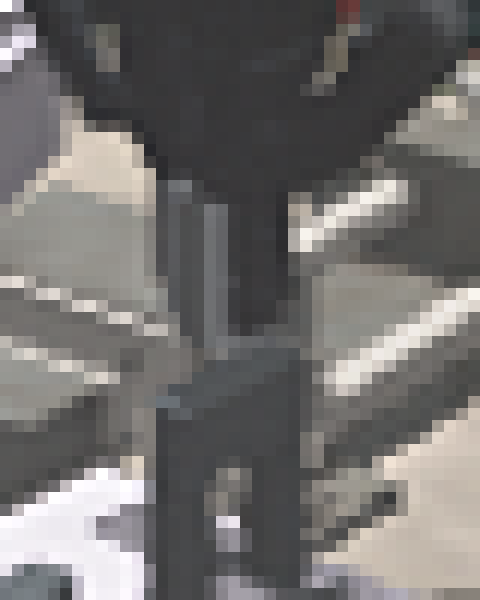

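The zoom shows the closed fingertips ending just on top of the bar, near (230,330): they never straddled it. At the start too, the camera put the fingertips at z = 0.244 against a reported TCP of 0.196 (0.209 expected with the fingers open). So the real tips sit about 35 mm short of the reported TCP along the tool. I'll open, go 34 mm lower and grip.

Call:
{"method": "send_rows", "body": {"plan": [[0,0,0,0,0,-0.5,0],[0,0,0,0,0,0,0],[0,0,0,0,0,0,0],[0,0,0,0.1,-0.2,0,0],[0,0,0,0,0,0,0]]}}

```text
time: 3.87
eef_pos: [0.4526, 0.1585, 0.0909]
orientation: [-2.549, -1.837, -0.0]
ft_force: [-0.6, 0.0, -0.0]
opening: 0.0603
finger_force: 0.0
```

Call:
{"method": "send_rows", "body": {"plan": [[0,0,0,0,0,0,0],[0,0,0,0,0,0,0],[0,0,0,0,0,0,0],[0,0,0,0,0,0,0],[0,0,0,0,0,0.5,0]]}}

```text
time: 4.28
eef_pos: [0.4535, 0.1585, 0.0865]
orientation: [2.549, 1.836, 0.002]
ft_force: [0.2, -0.3, -0.1]
opening: 0.0854
finger_force: 0.0
```

Call:
{"method": "send_rows", "body": {"plan": [[0,0,0,0,0,0.9,0],[0,0,0,0,0,0.9,0],[0,0,0,0,0,0.8,0],[0,0,0,0,0,0.7,0],[0,0,0,0,0,0,0]]}}

```text
time: 4.7
eef_pos: [0.4516, 0.1578, 0.0509]
orientation: [-2.548, -1.836, 0.004]
ft_force: [-1.3, -0.7, 0.1]
opening: 0.0854
finger_force: 0.0
```

Call:
{"method": "send_rows", "body": {"plan": [[0,0,0,0,0,0,255],[0,0,0,0,0,0,255],[0,0,0,0,0,0,255],[0,0,0,0,0,0,255],[0,0,0,0,0,0,255]]}}

```text
time: 5.12
eef_pos: [0.4532, 0.1583, 0.0533]
orientation: [2.549, 1.836, 0.001]
ft_force: [-0.0, 0.6, 0.1]
opening: 0.0253
finger_force: 0.0
```

Call:
{"method": "send_rows", "body": {"plan": [[0,0,0,0,0,0,255],[0,0,0,0,0,0,255],[0,0,0,0,0,0,255],[0,0,0,0,0,0,255]]}}

```text
time: 5.45
eef_pos: [0.4526, 0.1584, 0.053]
orientation: [-2.549, -1.836, 0.0]
ft_force: [-3.2, 0.6, 2.8]
opening: 0.0125
finger_force: 98.2
```

```bash
python3 - <<'E'
from h import *
st()
E
```

```text
t 5.45 p [0.4526 0.1584 0.053 ] yaw -18.4 z [-0.  0. -1.] F [-3.2   0.63  2.76] T [ 0.15  0.48 -0.02] op 0.0125 ff 98.20292532320309 q [ 0.19  0.27 -0.68  1.92  0.2   1.02 -0.89]
```

Gripped: 12.5 mm opening, 98 N. Lift and weigh.

Call:
{"method": "send_rows", "body": {"plan": [[0,0,0,0,0,-0.8,255],[0,0,0,0,0,-2,255],[0,0,0,0,0,-2.5,255],[0,0,0,0,0,-2,255],[0,0,0,0,0,-0.7,255]]}}

```text
time: 5.87
eef_pos: [0.4541, 0.1586, 0.1356]
orientation: [2.548, 1.835, 0.005]
ft_force: [1.2, 0.1, -6.5]
opening: 0.0123
finger_force: 98.3
```

Call:
{"method": "send_rows", "body": {"plan": [[0,0,0,0,0,0,255],[0,0,0,0,0,0,255],[0,0,0,0,0,0,255],[0,0,0,0,0,0,255]]}}

```text
time: 6.2
eef_pos: [0.4519, 0.1577, 0.1314]
orientation: [-2.548, -1.836, 0.004]
ft_force: [0.0, 0.6, -7.1]
opening: 0.0125
finger_force: 98.3
```

```bash
python3 - <<'E'
from h import *
st()
F=[]
for i in range(4): grab('top'); F.append(env.get_obs()['ft_force'])
print(np.round(F,2))
print('to pan (level)'); s=rows([.453,.158,.22],-18.4,claw=255); s=rows([.56,-.0,.245],-9,start=s,claw=255,lin=3)
E
```

```text
t 6.2 p [0.4519 0.1577 0.1314] yaw -18.5 z [-0.003 -0.001 -1.   ] F [ 0.03  0.59 -7.11] T [ 0.    0.11 -0.04] op 0.0125 ff 98.25136560131796 q [ 0.23  0.17 -0.7   1.82  0.12  1.19 -0.82]
[[ 0.16 -0.38 -5.87]
 [ 0.5   0.7  -6.86]
 [-0.06 -0.37 -7.34]
 [ 0.23  1.01 -7.01]]
to pan (level)
[[0,0,0,0,0,-2.9,255],[0,0,0,0,0,-2.9,255],[-0.1,0,-0.1,0,0,-3,255]]
[[0,0,-1.3,-1.7,2.2,-0.4,255],[0,0,-1.3,-1.7,2.1,-0.3,255],[0,0,-1.4,-1.8,2.1,-0.4,255],[0,0,-1.3,-1.8,2,-0.3,255],[0,0,-1.4,-1.8,2,-0.4,255]]
[[0,0,-1.3,-1.9,2,-0.3,255],[0,0,-1.4,-1.9,1.9,-0.4,255]]
```

Weight reads about 7 N, so this tin is loaded. Carry it over the pan at y ≈ +0.028, level, then tilt 14° and check the geometry.

```bash
python3 - <<'E'
from h import *
s=rows([.453,.158,.245],-18.4,claw=255); s=rows([.64,.028,.245],0,start=s,claw=255,lin=2.8);s=rows([.652,.028,.225],0,14,start=s,claw=255,n=4)
E
```

```text
[[0,0,0,0,0,-3.8,255],[0,0,0,0,0,-3.7,255],[-0.1,0,-0.1,0,0,-3.8,255]]
[[0,0,-2,-0.7,2.4,0,255],[0,0,-2,-0.8,2.4,0,255],[0,0,-2.1,-0.9,2.4,0,255],[0,0,-2,-1,2.3,0,255],[0,0,-2.1,-1,2.3,0,255]]
[[0,0,-2,-1.1,2.3,0,255],[0,0,-2.1,-1.2,2.2,0,255],[0,0,-2,-1.3,2.2,0,255],[0,0,-2.1,-1.5,2.1,0,255]]
[[-3.5,0,0,0,0.3,0.5,255],[-3.5,0,0,0,0.3,0.5,255],[-3.5,0,0,0,0.2,0.6,255],[-3.5,0,0.1,0,0.3,0.5,255]]
```

Call:
{"method": "send_rows", "body": {"plan": [[0,0,0,0,0,-3.8,255],[0,0,0,0,0,-3.7,255],[0,0,0,0,0,-3.8,255]]}}

```text
time: 6.65
eef_pos: [0.4521, 0.1581, 0.2466]
orientation: [-2.548, -1.836, 0.003]
ft_force: [0.9, 0.9, -6.5]
opening: 0.0125
finger_force: 99.8
```

Call:
{"method": "send_rows", "body": {"plan": [[0,0,-2,-0.7,2.4,0,255],[0,0,-2,-0.8,2.4,0,255],[0,0,-2.1,-0.9,2.4,0,255],[0,0,-2,-1,2.3,0,255],[0,0,-2.1,-1,2.3,0,255]]}}

```text
time: 7.07
eef_pos: [0.5572, 0.085, 0.2455]
orientation: [2.374, 2.057, -0.001]
ft_force: [0.1, -0.0, -5.5]
opening: 0.0125
finger_force: 104.6
```

Call:
{"method": "send_rows", "body": {"plan": [[0,0,-2,-1.1,2.3,0,255],[0,0,-2.1,-1.2,2.2,0,255],[0,0,-2,-1.3,2.2,0,255],[0,0,-2.1,-1.5,2.1,0,255]]}}

```text
time: 7.4
eef_pos: [0.6404, 0.0266, 0.2451]
orientation: [-2.22, -2.222, 0.001]
ft_force: [-0.4, 0.2, -6.3]
opening: 0.0122
finger_force: 104.6
```

Call:
{"method": "send_rows", "body": {"plan": [[-3.5,0,0,0,0.3,0.5,255],[-3.5,0,0,0,0.3,0.5,255],[-3.5,0,0,0,0.2,0.6,255],[-3.5,0,0,0,0.3,0.5,255],[0,0,0,0,0,0,255]]}}

```text
time: 7.82
eef_pos: [0.6497, 0.0273, 0.2233]
orientation: [2.093, 2.092, 0.253]
ft_force: [-0.2, 0.1, -7.3]
opening: 0.0122
finger_force: 105.0
```

```bash
python3 - <<'E'
from h import *
st(); im,d=grab('side','s2.png');w=world('side',d)
# tin's +y side face: points with y ~ .028+.031
m=(abs(w[...,1]-.059)<.007)&(w[...,0]>.5)&(w[...,0]<.78)&(w[...,2]>.12)&(w[...,2]<.30)&(im.min(2)>60)
P=w[m];print(m.sum());r=cv2.minAreaRect((P[:,[0,2]]*1000).astype(np.float32));print('tin side rect xz',np.round(r[0],1),np.round(r[1],1),round(r[2],1))
P2=np.median(P,0);print(P2)
cx=r[0]
q=env.get_obs();p=np.array(q['eef_pos']);dz=R.from_rotvec(q['orientation']).as_matrix()[:,2]
th=np.arccos(-dz[2]);print('tilt',np.degrees(th))
c,s=np.cos(th),np.sin(th)
for nme,b in dict(tool=p-.054*dz,world=p-.019*dz+[0,0,.035]).items():
    # box centre rel bar in tin frame (10,0,-76)
    print(nme,'bar',b.round(4),'box centre',b[0]+.010*c+.076*s, b[2]+.010*s-.076*c)
cv2.imwrite('pics/s2c.png',cv2.resize(im[120:270,180:380],(800,600)))
E
```

```text
t 7.82 p [0.6497 0.0273 0.2233] yaw -0.0 z [ 0.239 -0.001 -0.971] F [-0.21  0.07 -7.33] T [-0.07  0.88 -0.03] op 0.0122 ff 105.02255137078464 q [ 0.41  0.29 -0.65  1.51  0.24  1.16 -0.26]
698
tin side rect xz [659.4 202.3] [121.8  61.9] 14.2
[0.65892513 0.05897821 0.20401479]
tilt 13.764806481695436
tool bar [0.6374 0.0269 0.277 ] box centre 0.6651804175788821 0.20555521477962313
world bar [0.6457 0.0268 0.278 ] box centre 0.6735080536056511 0.2065603932843577
```

View pics/s2c.png

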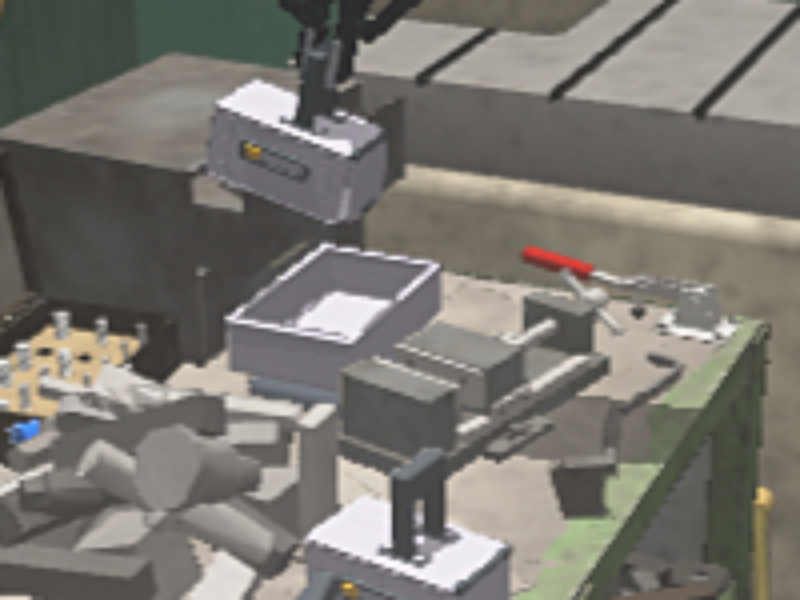

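The crop shows tin_3 held firmly at 14° above the pan, with its tell-tale still at the tail end (250,150). The fit confirms the 35 mm offset is along the tool. Now lower and tilt to 62°.

```bash
cat >> h.py <<'E'
def tcp(bar,yaw,tilt): return np.array(bar)+.054*Rt(yaw,tilt).as_matrix()[:,2]
E
python3 - <<'E'
from h import *
b=[.617,.028,.215]; s=rows(tcp(b,0,14),0,14,claw=255,lin=2.5); b=[.617,.028,.205]; s=rows(tcp(b,0,62),0,62,start=s,claw=255,n=8);print(s[0])
E
```

```text
[[-0.1,0,0,0,-1.1,1.8,255],[-0.1,0,0,0.1,-1.2,1.9,255],[0,0.1,0,0,-1.1,1.8,255]]
[[-6,0,0,0,0.5,-0.1,255],[-6,0,0,0,0.5,0,255],[-6,0,0,0,0.5,0,255],[-6,0,0,0,0.5,0,255],[-6,0,0,0,0.4,0.1,255]]
[[-6,0,0,0,0.4,0.1,255],[-6,0,0,0,0.4,0.2,255],[-6,0,0,0,0.5,0.3,255]]
[0.66518261 0.02770443 0.17968811]
```

Call:
{"method": "send_rows", "body": {"plan": [[0,0,0,0,-1.1,1.8,255],[0,0,0,0.1,-1.2,1.9,255],[0,0,0,0,-1.1,1.8,255]]}}

```text
time: 8.12
eef_pos: [0.6312, 0.0366, 0.1721]
orientation: [2.087, 2.099, 0.262]
ft_force: [-74.7, 19.7, 69.5]
opening: 0.0121
finger_force: 215.9
```

Call:
{"method": "send_rows", "body": {"plan": [[-6,0,0,0,0.5,-0.1,255],[-6,0,0,0,0.5,0,255],[-6,0,0,0,0.5,0,255],[-6,0,0,0,0.5,0,255],[-6,0,0,0,0.4,0.1,255]]}}

```text
time: 8.53
eef_pos: [0.6431, 0.0302, 0.1627]
orientation: [1.786, 1.787, 0.695]
ft_force: [-24.0, -0.1, -22.7]
opening: 0.0123
finger_force: 136.8
```

Call:
{"method": "send_rows", "body": {"plan": [[-6,0,0,0,0.4,0.1,255],[-6,0,0,0,0.4,0.2,255],[-6,0,0,0,0.5,0.3,255]]}}

```text
time: 8.78
eef_pos: [0.6623, 0.0084, 0.1796]
orientation: [1.727, 1.68, 0.726]
ft_force: [1.7, -1.2, -1.5]
opening: 0.0118
finger_force: 112.3
```

Call:
{"method": "send_rows", "body": {"plan": [[0,0,0,0,0,0,255],[0,0,0,0,0,0,255],[0,0,0,0,0,0,255],[0,0,0,0,0,0,255],[0,0,0,0,0,0,255]]}}

```text
time: 9.2
eef_pos: [0.6618, 0.0086, 0.1789]
orientation: [1.729, 1.682, 0.727]
ft_force: [-0.1, -0.8, -4.1]
opening: 0.0122
finger_force: 112.1
```

Call:
{"method": "send_rows", "body": {"plan": [[0,0,0,0,0,0,255],[0,0,0,0,0,0,255],[0,0,0,0,0,0,255],[0,0,0,0,0,0,255],[0,0,0,0,0,0,255]]}}

```text
time: 9.62
eef_pos: [0.6612, 0.0084, 0.1783]
orientation: [1.729, 1.682, 0.726]
ft_force: [0.2, -0.3, -2.8]
opening: 0.0122
finger_force: 112.1
```

```bash
python3 - <<'E'
from h import *
st(); im,d=grab('side','s3.png'); cv2.imwrite('pics/s3c.png',cv2.resize(im[120:270,180:380],(800,600)))
F=[]
for i in range(3): grab('top'); F.append(env.get_obs()['ft_force'])
print(np.round(F,2))
b=[.60,.028,.30]; s=rows(tcp(b,0,14),0,14,claw=255,n=9);s=rows(tcp([.60,.028,.30],0,0),0,0,start=s,claw=255,n=3);print(s[0])
E
```

```text
t 9.62 p [0.6612 0.0084 0.1783] yaw -0.4 z [ 0.748 -0.051 -0.662] F [ 0.18 -0.27 -2.78] T [ 0.12  1.4  -0.03] op 0.0122 ff 112.13493103874498 q [ 0.51  0.   -0.66  2.19  0.98  0.2  -1.07]
[[-0.96  0.97 -3.45]
 [ 0.46  0.07 -3.1 ]
 [ 0.44  0.34 -4.02]]
[[3.8,0.3,-0.1,0.2,0.2,-0.9,255],[3.8,0.3,-0.1,0.2,0.2,-0.9,255],[3.8,0.3,-0.1,0.2,0.1,-0.9,255],[3.9,0.3,-0.1,0.2,0,-1,255],[3.8,0.3,-0.1,0.2,0,-0.9,255]]
[[3.9,0.3,-0.2,0.2,-0.1,-1,255],[3.8,0.3,-0.1,0.2,-0.2,-0.9,255],[3.9,0.3,-0.2,0.2,-0.2,-0.9,255],[3.8,0.4,-0.1,0.1,-0.3,-1,255]]
[[4.7,0,0,0,-0.4,0,255],[4.7,0,0,0,-0.4,0,255],[4.6,-0.1,0,0,-0.5,0,255]]
[0.59983075 0.02779217 0.24588624]
```

View pics/s3c.png

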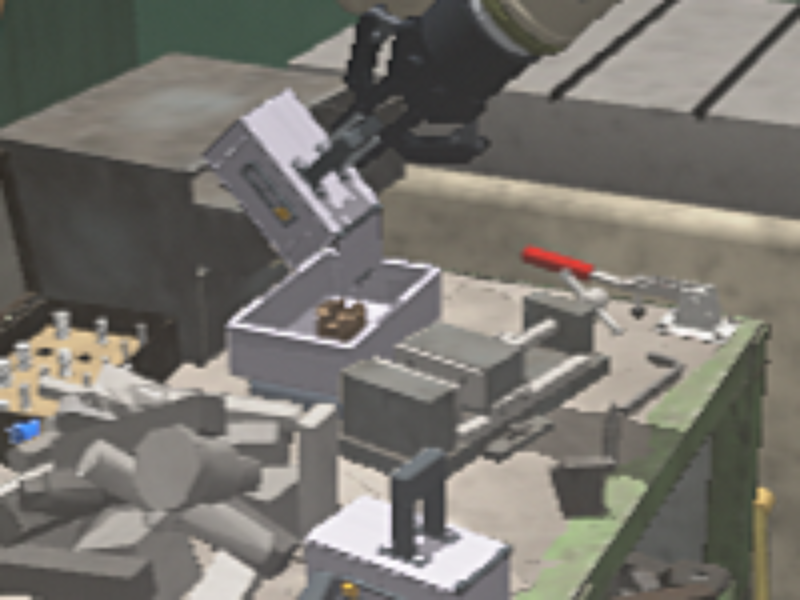

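The mill lies in the pan at about (340,318) in the crop, the tell-tale has slid to the nose, and the load dropped to about 3.3 N. There was a 100 N jolt at t = 8.1 on the way down, and the tilt stopped at 48.5° because the arm was near its joint limits. I'll back out slowly and find the cause.

Call:
{"method": "send_rows", "body": {"plan": [[3.8,0.3,0,0.2,0.2,-0.9,255],[3.8,0.3,0,0.2,0.2,-0.9,255],[3.8,0.3,0,0.2,0.1,-0.9,255]]}}

```text
time: 10.07
eef_pos: [0.6522, 0.0045, 0.1909]
orientation: [1.812, 1.746, 0.628]
ft_force: [1.7, -3.3, -2.9]
opening: 0.0124
finger_force: 112.2
```

Call:
{"method": "send_rows", "body": {"plan": [[3.9,0.3,0,0.2,0,-1,255],[3.8,0.3,0,0.2,0,-0.9,255],[3.9,0.3,0,0.2,-0.1,-1,255],[3.8,0.3,0,0.2,-0.2,-0.9,255],[3.9,0.3,-0.2,0.2,-0.2,-0.9,255]]}}

```text
time: 10.48
eef_pos: [0.6229, 0.0169, 0.2293]
orientation: [2.027, 1.964, 0.375]
ft_force: [0.8, 0.6, -2.9]
opening: 0.0122
finger_force: 112.2
```

```bash
python3 - <<'E'
from h import *
st(); w=np.load('top0.npy');z=w[...,2]
for x in np.arange(.47,.64,.02): 
    m=(w[...,0]>=x)&(w[...,0]<x+.02)&(w[...,1]>-.03)&(w[...,1]<.08)&(z<.3); print(round(x,2),z[m].max().round(3),end=' ')
# tin pose now
im,d=grab('side');w=world('side',d)
m=(abs(w[...,1]-.059)<.006)&(w[...,0]>.5)&(w[...,0]<.78)&(w[...,2]>.11)&(w[...,2]<.32)&(im.min(2)>60)
r=cv2.minAreaRect((w[m][:,[0,2]]*1000).astype(np.float32));print('\ntin',m.sum(),np.round(r[0],1),np.round(r[1],1),r[2])
p=env.get_obs();dz=R.from_rotvec(p['orientation']).as_matrix()[:,2];b=p['eef_pos']-.054*dz;c,s=-dz[2],dz[0]
print('pred centre',b[0]+.01*c+.076*s,b[2]+.01*s-.076*c,np.degrees(np.arctan2(s,c)))
E
```

```text
t 10.48 p [0.6229 0.0169 0.2293] yaw -1.6 z [ 0.384 -0.029 -0.923] F [ 0.85  0.57 -2.93] T [ 0.05  0.64 -0.02] op 0.0122 ff 112.16443303812412 q [ 0.51  0.09 -0.67  1.74  0.18  0.95 -0.26]
0.47 0.043 0.49 0.072 0.51 0.072 0.53 0.073 0.55 0.074 0.57 0.071 0.59 0.083 0.61 0.081 0.63 0.083 
tin 0 [0. 0.] [0. 0.] 0.0
pred centre 0.6420676795750105 0.2154110288945737 22.514819854170607
```

```bash
python3 - <<'E'
from h import *
s=rows([.60,.028,.246],0,0,claw=255,n=5);s=rows([.4525,.159,.246],-18.4,start=s,claw=255,lin=2.5);s=rows([.4525,.159,.07],-18.4,start=s,claw=255,lin=3);s=rows([.4525,.159,.054],-18.4,start=s,claw=255,n=3)
E
```

```text
[[4.5,0.3,-0.4,0.2,-0.3,-0.5,255],[4.5,0.3,-0.4,0.2,-0.4,-0.4,255],[4.5,0.2,-0.3,0.2,-0.4,-0.4,255],[4.5,0.3,-0.4,0.2,-0.5,-0.3,255],[4.5,0.2,-0.3,0.3,-0.4,-0.3,255]]
[[0,0,2.3,1.6,-1.8,0,255],[0,0,2.3,1.6,-1.9,0,255],[0,0,2.3,1.5,-2,0,255],[0,0,2.3,1.4,-2,0,255],[0,0,2.3,1.3,-2.1,0,255]]
[[0,0,2.3,1.2,-2.2,0,255],[0,0,2.3,1.1,-2.2,0,255],[0,0,2.3,1.1,-2.2,-0.1,255]]
[[0,0,0,0,0,2.9,255],[0,0,0,0,0,2.9,255],[0,0,0,0,0,3,255],[0,0,0,0,0,2.9,255],[0,0,0,0,0,3,255]]
[[0,0,0,0,0,2.9,255]]
[[0,0,0,0,0,0.5,255],[0,0,0,0,0,0.6,255],[0,0,0,0,0,0.5,255]]
```

Call:
{"method": "send_rows", "body": {"plan": [[4.5,0.3,-0.4,0.2,-0.3,-0.5,255],[4.5,0.3,-0.4,0.2,-0.4,-0.4,255],[4.5,0.2,-0.3,0.2,-0.4,-0.4,255],[4.5,0.3,-0.4,0.2,-0.5,-0.3,255],[4.5,0.2,-0.3,0.3,-0.4,-0.3,255]]}}

```text
time: 10.95
eef_pos: [0.5998, 0.0278, 0.242]
orientation: [2.22, 2.218, 0.001]
ft_force: [0.9, -0.0, -2.2]
opening: 0.0124
finger_force: 111.6
```

Call:
{"method": "send_rows", "body": {"plan": [[0,0,2.3,1.6,-1.8,0,255],[0,0,2.3,1.6,-1.9,0,255],[0,0,2.3,1.5,-2,0,255],[0,0,2.3,1.4,-2,0,255],[0,0,2.3,1.3,-2.1,0,255]]}}

```text
time: 11.37
eef_pos: [0.5072, 0.111, 0.2406]
orientation: [2.432, 1.982, 0.006]
ft_force: [-0.1, 0.4, -2.8]
opening: 0.0121
finger_force: 111.4
```

Call:
{"method": "send_rows", "body": {"plan": [[0,0,2.3,1.2,-2.2,0,255],[0,0,2.3,1.1,-2.2,0,255],[0,0,2.3,1.1,-2.2,-0.1,255],[0,0,0,0,0,0,255]]}}

```text
time: 11.7
eef_pos: [0.4485, 0.1636, 0.2424]
orientation: [2.541, 1.841, 0.008]
ft_force: [0.4, 0.7, -2.1]
opening: 0.012
finger_force: 111.6
```

```bash
python3 - <<'E'
from h import *
st(); s=rows([.4525,.159,.07],-18.4,claw=255,lin=3)
E
```

```text
t 11.7 p [0.4485 0.1636 0.2424] yaw -18.2 z [ 0.007 -0.001 -1.   ] F [ 0.36  0.71 -2.13] T [ 0.09  0.02 -0.02] op 0.012 ff 111.61296218633652 q [ 0.29  0.08 -0.75  1.66  0.06  1.42 -0.78]
[[0.1,0,0,-0.1,0.1,2.9,255],[0.1,0,0,0,0.1,2.9,255],[0,0,0.1,-0.1,0.1,2.9,255],[0.1,0,0,0,0.1,2.8,255],[0,0,0.1,-0.1,0,2.9,255]]
[[0.1,-0.1,0,0,0.1,2.8,255]]
```

Call:
{"method": "send_rows", "body": {"plan": [[0.1,0,0,-0.1,0.1,2.9,255],[0.1,0,0,0,0.1,2.9,255],[0,0,0.1,-0.1,0.1,2.9,255],[0.1,0,0,0,0.1,2.8,255],[0,0,0.1,-0.1,0,2.4,255]]}}

```text
time: 12.12
eef_pos: [0.4547, 0.1543, 0.101]
orientation: [-2.551, -1.833, -0.001]
ft_force: [-0.2, -0.7, -3.6]
opening: 0.0121
finger_force: 111.3
```

Call:
{"method": "send_rows", "body": {"plan": [[0,0,0,0,0,1.3,255],[0,0,0,0,0,0,255]]}}

```text
time: 12.28
eef_pos: [0.4527, 0.1537, 0.0868]
orientation: [-2.549, -1.832, 0.006]
ft_force: [-0.9, -0.3, -3.9]
opening: 0.0122
finger_force: 111.3
```

```bash
python3 - <<'E'
from h import *
st(); im,d=grab('side','s4.png');w=world('side',d)
u=R.from_euler('z',-18.4,degrees=True).as_matrix();L=(w-[.4525,.159,0])@u  # tin frame about bar
m=(abs(L[...,1]-.031)<.005)&(abs(L[...,0])<.1)&(L[...,2]>.005)&(L[...,2]<.12)&(im.min(2)>60)
P=L[m];r=cv2.minAreaRect((P[:,[0,2]]*1000).astype(np.float32));print(m.sum(),r,P[:,2].min())
E
```

```text
t 12.28 p [0.4527 0.1537 0.0868] yaw -18.6 z [-0.005 -0.    -1.   ] F [-0.93 -0.35 -3.91] T [ 0.01  0.04 -0.  ] op 0.0122 ff 111.34638972580433 q [ 0.26  0.23 -0.73  1.88  0.17  1.1  -0.86]
36 ((-6.030857086181641, 76.58077239990234), (83.196533203125, 29.879491806030273), 0.04555550590157509) 0.06165530379549246
```

Call:
{"method": "send_rows", "body": {"plan": [[0,0,0,0,0,1,255],[0,0,0,0,0,0.9,255],[0,0,0,0,0,0.7,255],[0,0,0,0,0,0.3,255],[0,0,0,0,0,0,255]]}}

```text
time: 12.75
eef_pos: [0.4541, 0.1546, 0.0604]
orientation: [-2.55, -1.833, 0.002]
ft_force: [0.0, 0.0, -2.8]
opening: 0.0123
finger_force: 111.5
```

Call:
{"method": "send_rows", "body": {"plan": [[0,0,0,0,0,0.2,255],[0,0,0,0,0,0.1,255],[0,0,0,0,0,0,255]]}}

```text
time: 13.0
eef_pos: [0.4546, 0.1548, 0.0583]
orientation: [-2.551, -1.833, 0.0]
ft_force: [-0.1, -0.0, -3.9]
opening: 0.0127
finger_force: 111.5
```

Call:
{"method": "send_rows", "body": {"plan": [[0,0,0,0,0,0.2,255],[0,0,0,0,0,0.2,255],[0,0,0,0,0,0,255]]}}

```text
time: 13.25
eef_pos: [0.4546, 0.1552, 0.0549]
orientation: [-2.551, -1.834, 0.0]
ft_force: [-4.0, -1.9, 6.0]
opening: 0.0123
finger_force: 112.7
```

Call:
{"method": "send_rows", "body": {"plan": [[0,0,0,0,0,0.1,255],[0,0,0,0,0,0,255]]}}

```text
time: 13.42
eef_pos: [0.4546, 0.1554, 0.0547]
orientation: [2.55, 1.834, -0.0]
ft_force: [-8.5, -2.3, 15.6]
opening: 0.0123
finger_force: 114.2
```

On the bench. Release, rise and go to tin_2.

Call:
{"method": "send_rows", "body": {"plan": [[0,0,0,0,0,-0.1,0],[0,0,0,0,0,0,0],[0,0,0,0,0,0,0],[0,0,0,0,0,0,0],[0,0,0,0,0,0,0]]}}

```text
time: 13.83
eef_pos: [0.4546, 0.1547, 0.0541]
orientation: [-2.551, -1.833, 0.001]
ft_force: [-0.0, -0.1, 0.1]
opening: 0.072
finger_force: 0.0
```

Call:
{"method": "send_rows", "body": {"plan": [[0,0,0,0,0,0,0],[0,0,0,0,0,0,0],[0,0,0,0,0,0,0],[0,0,0,0,0,0,0],[0,0,0,0,0,0,0]]}}

```text
time: 14.25
eef_pos: [0.4545, 0.1547, 0.0541]
orientation: [-2.55, -1.833, 0.001]
ft_force: [0.0, -0.6, 1.0]
opening: 0.0853
finger_force: 0.0
```

Call:
{"method": "send_rows", "body": {"plan": [[0,0,0,0,0,-1.5,0],[0,0,0,0,0,-3,0],[0,0,0,0,0,-3,0],[0,0,0,0,0,-3,0],[0,0,0,0,0,0,0]]}}

```text
time: 14.67
eef_pos: [0.4575, 0.1562, 0.1649]
orientation: [2.549, 1.832, 0.012]
ft_force: [1.7, 0.5, 0.8]
opening: 0.0853
finger_force: 0.0
```

```bash
python3 - <<'E'
from h import *
st(); s=rows([.455,.276,.15],-9.7,lin=3); s=rows([.455,.276,.054],-9.7,start=s,lin=2)
E
```

```text
t 14.67 p [0.4575 0.1562 0.1649] yaw -18.6 z [ 0.008  0.002 -1.   ] F [1.72 0.48 0.83] T [ 0.02 -0.1   0.  ] op 0.0853 ff 0.0 q [ 0.28  0.15 -0.74  1.77  0.11  1.25 -0.81]
[[0.1,0,-1.8,2.3,-0.8,0.3,0],[0.1,-0.1,-1.8,2.3,-0.7,0.3,0],[0.1,0,-1.8,2.3,-0.7,0.3,0],[0,-0.1,-1.7,2.3,-0.6,0.3,0],[0.1,0,-1.8,2.3,-0.5,0.3,0]]
[[0,0,0,0,0,1.9,0],[0,0,0,0,0,1.9,0],[0,0,0,0,0,1.9,0],[0,0,0,0,0,2,0],[0,0,0,0,0,1.9,0]]
```

Call:
{"method": "send_rows", "body": {"plan": [[0,0,-1.8,2.3,-0.8,0.3,0],[0,0,-1.8,2.3,-0.7,0.3,0],[0,0,-1.8,2.3,-0.7,0.3,0],[0,0,-1.7,2.3,-0.6,0.3,0],[0,0,-1.8,2.3,-0.5,0.3,0]]}}

```text
time: 15.08
eef_pos: [0.4525, 0.2755, 0.144]
orientation: [-2.4, -2.027, 0.0]
ft_force: [-0.1, -0.4, -0.7]
opening: 0.0855
finger_force: 0.0
```

Call:
{"method": "send_rows", "body": {"plan": [[0,0,0,0,0,1.9,0],[0,0,0,0,0,1,0],[0,0,0,0,0,0,0]]}}

```text
time: 15.33
eef_pos: [0.4511, 0.2731, 0.1125]
orientation: [-2.4, -2.025, 0.008]
ft_force: [-0.6, 0.1, -0.6]
opening: 0.0853
finger_force: 0.0
```

```bash
python3 - <<'E'
from h import *
st(); s=rows([.455,.276,.054],-9.7,lin=1.7)
E
```

```text
t 15.33 p [0.4511 0.2731 0.1125] yaw -9.7 z [-0.005 -0.002 -1.   ] F [-0.6   0.09 -0.61] T [-0.05 -0.02  0.03] op 0.0853 ff 0.0 q [ 0.06  0.34 -0.8   1.72  0.26  1.2  -0.98]
[[-0.1,0,0,0.1,0.1,1.5,0],[-0.1,0.1,0,0.1,0.1,1.4,0],[0,0,0,0.1,0.1,1.5,0],[-0.1,0.1,0,0.1,0,1.4,0]]
```

Call:
{"method": "send_rows", "body": {"plan": [[0,0,0,0.1,0.1,1.5,0],[0,0,0,0.1,0,1.4,0],[0,0,0,0,0.1,1.5,0],[0,0,0,0,0,1.4,0],[0,0,0,0,0,0,0]]}}

```text
time: 15.75
eef_pos: [0.454, 0.2736, 0.055]
orientation: [-2.403, -2.022, 0.007]
ft_force: [-0.0, -0.6, -0.6]
opening: 0.0857
finger_force: 0.0
```

Call:
{"method": "send_rows", "body": {"plan": [[0,0,0,0,0,0,255],[0,0,0,0,0,0,255],[0,0,0,0,0,0,255],[0,0,0,0,0,0,255],[0,0,0,0,0,0,255]]}}

```text
time: 16.17
eef_pos: [0.4552, 0.2762, 0.0579]
orientation: [-2.401, -2.025, -0.001]
ft_force: [0.1, -0.7, -0.5]
opening: 0.0255
finger_force: 0.0
```

Call:
{"method": "send_rows", "body": {"plan": [[0,0,0,0,0,0,255],[0,0,0,0,0,0,255],[0,0,0,0,0,0,255],[0,0,0,0,0,0,255],[0,0,0,0,0,0,255]]}}

```text
time: 16.58
eef_pos: [0.4553, 0.2763, 0.058]
orientation: [-2.401, -2.026, -0.001]
ft_force: [0.5, -1.0, 6.6]
opening: 0.0123
finger_force: 98.4
```

Call:
{"method": "send_rows", "body": {"plan": [[0,0,0,0,0,-0.8,255],[0,0,0,0,0,-1.5,255],[0,0,0,0,0,-1.5,255],[0,0,0,0,0,-1,255],[0,0,0,0,0,0,255]]}}

```text
time: 17.0
eef_pos: [0.4553, 0.2766, 0.1069]
orientation: [-2.401, -2.026, -0.002]
ft_force: [0.8, 1.7, -6.1]
opening: 0.0119
finger_force: 98.0
```

Call:
{"method": "send_rows", "body": {"plan": [[0,0,0,0,0,0,255],[0,0,0,0,0,0,255],[0,0,0,0,0,0,255]]}}

```text
time: 17.25
eef_pos: [0.4541, 0.2755, 0.104]
orientation: [-2.4, -2.025, 0.004]
ft_force: [-0.2, -0.3, -7.5]
opening: 0.0124
finger_force: 98.0
```

```bash
python3 - <<'E'
from h import *
st(); F=[]
for i in range(5): grab('top'); F.append(env.get_obs()['ft_force'])
print(np.round(F,2)[:,2])
E
```

```text
t 17.25 p [0.4541 0.2755 0.104 ] yaw -9.7 z [-0.003 -0.001 -1.   ] F [-0.16 -0.34 -7.46] T [ 0.04  0.03 -0.02] op 0.0124 ff 97.99261093139648 q [ 0.05  0.35 -0.8   1.73  0.27  1.18 -0.99]
[-7.49 -6.94 -8.37 -7.46 -7.97]
```

About 7.6 N, so this one is loaded too and tin_1 must be the empty one. Carry to the pan's other half, higher and slower this time.

```bash
python3 - <<'E'
from h import *
im,d=grab('top','t2.png');w=world('top',d)
m=(w[...,0]>.608)&(w[...,0]<.698)&(w[...,1]>-.084)&(w[...,1]<.066)&(w[...,2]>.045)&(w[...,2]<.1)&(im.max(2)<140)
if m.sum(): print('mill',m.sum(),w[m].min(0).round(3),w[m].max(0).round(3))
s=rows([.454,.276,.262],-9.7,claw=255,lin=3); s=rows([.645,-.046,.262],0,start=s,claw=255,lin=2.5)
b=[.63,-.046,.27]; s=rows(tcp(b,0,14),0,14,start=s,claw=255,n=4)
E
```

```text
mill 155 [ 0.611 -0.084  0.046] [0.643 0.045 0.087]
[[0,0,0,0,0,-2.6,255],[0,0,0,0,0,-2.6,255],[0,0,0,0,0,-2.6,255],[0,0,0,0,0,-2.6,255],[0,0,0,0,0,-2.7,255]]
[[-0.1,0,0,0,-0.1,-2.6,255]]
[[0,0,-0.6,-1.9,1.6,0,255],[0,0,-0.6,-1.9,1.6,0,255],[0,0,-0.7,-1.9,1.6,0,255],[0,0,-0.6,-2,1.6,0,255],[0,0,-0.7,-2,1.5,0,255]]
[[0,0,-0.6,-2,1.5,0,255],[0,0,-0.7,-2,1.5,0,255],[0,0,-0.6,-2,1.5,0,255],[0,0,-0.7,-2,1.4,0,255],[0,0,-0.6,-2.1,1.4,0,255]]
[[0,0,-0.7,-2.1,1.4,0,255],[0,0,-0.6,-2.1,1.4,0,255],[0,0,-0.7,-2.1,1.3,0,255],[0,0,-0.6,-2.1,1.3,0,255],[0,0,-0.7,-2.1,1.3,0,255]]
[[-3.5,0,0,0,0,1.1,255],[-3.5,0,0,0,-0.1,1.1,255],[-3.5,0,0,0,-0.2,1.1,255],[-3.5,0,0,0,-0.3,1.1,255]]
```

Call:
{"method": "send_rows", "body": {"plan": [[0,0,0,0,0,-2.6,255],[0,0,0,0,0,-2.6,255],[0,0,0,0,0,-2.6,255],[0,0,0,0,0,-2.6,255],[0,0,0,0,0,-2.7,255]]}}

```text
time: 17.97
eef_pos: [0.4545, 0.276, 0.2373]
orientation: [-2.4, -2.026, 0.001]
ft_force: [-0.3, 0.4, -7.9]
opening: 0.0122
finger_force: 99.0
```

Call:
{"method": "send_rows", "body": {"plan": [[0,0,0,0,0,-2.6,255],[0,0,-0.6,-1.9,1.6,0,255],[0,0,-0.6,-1.9,1.6,0,255],[0,0,-0.7,-1.9,1.6,0,255],[0,0,-0.6,-2,1.6,0,255]]}}

```text
time: 18.38
eef_pos: [0.5068, 0.1894, 0.2623]
orientation: [-2.355, -2.079, 0.0]
ft_force: [1.0, -0.1, -8.1]
opening: 0.0122
finger_force: 99.2
```

Call:
{"method": "send_rows", "body": {"plan": [[0,0,-0.7,-2,1.5,0,255],[0,0,-0.6,-2,1.5,0,255],[0,0,-0.7,-2,1.5,0,255],[0,0,-0.6,-2,1.5,0,255],[0,0,-0.7,-2,1.4,0,255]]}}

```text
time: 18.8
eef_pos: [0.5703, 0.0819, 0.2618]
orientation: [-2.295, -2.145, 0.001]
ft_force: [0.2, 0.3, -7.1]
opening: 0.0118
finger_force: 99.2
```

Call:
{"method": "send_rows", "body": {"plan": [[0,0,-0.6,-2.1,1.4,0,255],[0,0,-0.7,-2.1,1.4,0,255],[0,0,-0.6,-2.1,1.4,0,255],[0,0,-0.7,-2.1,1.3,0,255]]}}

```text
time: 19.13
eef_pos: [0.621, -0.0049, 0.2616]
orientation: [-2.245, -2.196, 0.001]
ft_force: [0.4, 0.9, -7.3]
opening: 0.012
finger_force: 99.2
```

Call:
{"method": "send_rows", "body": {"plan": [[0,0,-0.6,-2.1,1.3,0,255],[0,0,-0.7,-2.1,1.3,0,255],[0,0,0,0,0,0,255]]}}

```text
time: 19.38
eef_pos: [0.6474, -0.0537, 0.2601]
orientation: [2.229, 2.212, -0.006]
ft_force: [0.0, -4.0, -8.5]
opening: 0.0118
finger_force: 99.1
```

```bash
python3 - <<'E'
from h import *
st()
b=[.635,-.046,.275]; s=rows(tcp(b,0,14),0,14,claw=255,n=5)
b=[.635,-.046,.245]; s=rows(tcp(b,0,60),0,60,start=s,claw=255,n=12)
E
```

```text
t 19.38 p [ 0.6474 -0.0537  0.2601] yaw -0.4 z [-0.002 -0.003 -1.   ] F [ 0.   -4.   -8.49] T [-0.6   0.16  0.09] op 0.0118 ff 99.08479042948287 q [ 0.44  0.5  -0.65  1.15  0.3   1.59 -0.16]
[[-2.8,0,-0.1,0.2,0,0.8,255],[-2.8,0.1,-0.1,0.1,0,0.7,255],[-2.8,0,-0.1,0.2,-0.1,0.7,255],[-2.9,0.1,-0.1,0.1,-0.1,0.8,255],[-2.8,0,0,0.2,-0.1,0.7,255]]
[[-3.8,0,0,0,0.3,0.1,255],[-3.8,0,0,0,0.3,0.1,255],[-3.8,0,0,0,0.2,0.1,255],[-3.8,0,0,0,0.2,0.2,255],[-3.9,0,0,0,0.2,0.2,255]]
[[-3.8,0,0,0,0.2,0.2,255],[-3.9,0,0,0,0.2,0.2,255],[-3.8,0,0,0,0.2,0.2,255],[-3.9,0,0,0,0.2,0.2,255],[-3.8,0,0,0,0.2,0.3,255]]
[[-3.9,0,0,0,0.1,0.2,255],[-3.8,0,0,0,0.1,0.3,255]]
```

Call:
{"method": "send_rows", "body": {"plan": [[-2.8,0,0,0.1,0,0.8,255],[-2.8,0,0,0,0,0.7,255],[-2.8,0,0,0,-0.1,0.7,255],[-2.9,0,0,0,-0.1,0.8,255],[-2.8,0,0,0,-0.1,0.7,255]]}}

```text
time: 19.8
eef_pos: [0.6456, -0.0448, 0.2238]
orientation: [2.091, 2.091, 0.259]
ft_force: [0.2, 1.0, -7.4]
opening: 0.0118
finger_force: 99.2
```

Call:
{"method": "send_rows", "body": {"plan": [[0,0,0,0,0,0,255],[0,0,0,0,0,0,255]]}}

```text
time: 19.97
eef_pos: [0.6448, -0.0454, 0.2242]
orientation: [2.093, 2.092, 0.254]
ft_force: [0.4, -0.2, -5.7]
opening: 0.0125
finger_force: 99.3
```

```bash
python3 - <<'E'
from h import *
st()
b=[.635,-.046,.245]; s=rows(tcp(b,0,60),0,60,claw=255,n=12)
E
```

```text
t 19.97 p [ 0.6448 -0.0454  0.2242] yaw -0.0 z [ 0.239 -0.001 -0.971] F [ 0.4  -0.18 -5.74] T [-0.07  0.75 -0.04] op 0.0125 ff 99.2695161479196 q [ 0.59  0.29 -0.7   1.52  0.22  1.16 -0.13]
[[-3.8,0,0,0,0.3,0.1,255],[-3.8,0,0,0,0.3,0.1,255],[-3.9,0,0,0,0.3,0.2,255],[-3.8,0,0,0,0.2,0.2,255],[-3.9,0,0,0,0.2,0.2,255]]
[[-3.8,0,0,0,0.2,0.2,255],[-3.9,0,0,0,0.2,0.2,255],[-3.8,0,0,0,0.2,0.2,255],[-3.9,0,0,0,0.2,0.3,255],[-3.8,0,0,0,0.2,0.3,255]]
[[-3.9,0,0,0,0.2,0.3,255],[-3.8,0,0,-0.1,0.1,0.3,255]]
```

Call:
{"method": "send_rows", "body": {"plan": [[-3.8,0,0,0,0.3,0.1,255],[-3.8,0,0,0,0.3,0.1,255],[-3.9,0,0,0,0.3,0.2,255],[-3.8,0,0,0,0.2,0.2,255],[-3.9,0,0,0,0.2,0.2,255]]}}

```text
time: 20.38
eef_pos: [0.6624, -0.0444, 0.2233]
orientation: [1.889, 1.891, 0.568]
ft_force: [0.7, 0.7, -8.0]
opening: 0.012
finger_force: 99.4
```

Call:
{"method": "send_rows", "body": {"plan": [[-3.8,0,0,0,0.2,0.2,255],[-3.9,0,0,0,0.2,0.2,255],[-3.8,0,0,0,0.2,0.2,255],[-3.9,0,0,0,0.2,0.2,255],[-3.8,0,0,0,0.2,0.2,255]]}}

```text
time: 20.8
eef_pos: [0.6761, -0.0416, 0.2228]
orientation: [1.685, 1.694, 0.816]
ft_force: [0.9, 2.2, -3.1]
opening: 0.0121
finger_force: 100.5
```

```bash
python3 - <<'E'
from h import *
st()
b=[.635,-.046,.245]; s=rows(tcp(b,0,58),0,58,claw=255,n=3)
E
```

```text
t 20.8 p [ 0.6761 -0.0416  0.2228] yaw 0.2 z [ 0.78   0.008 -0.626] F [ 0.89  2.21 -3.09] T [0.13 1.45 0.23] op 0.0121 ff 100.51474053311267 q [ 0.72 -0.04 -0.66  2.14 -0.47  0.15  0.49]
[[-2.3,-0.2,0,-0.1,-0.1,0.3,255],[-2.2,-0.1,0,-0.2,-0.1,0.2,255],[-2.3,-0.2,0.1,-0.1,0,0.3,255]]
```

Call:
{"method": "send_rows", "body": {"plan": [[0,0,0,0,0,0,255],[0,0,0,0,0,0,255],[0,0,0,0,0,0,255],[0,0,0,0,0,0,255],[0,0,0,0,0,0,255]]}}

```text
time: 21.22
eef_pos: [0.6762, -0.0416, 0.2226]
orientation: [1.687, 1.696, 0.815]
ft_force: [-0.6, 0.6, -3.3]
opening: 0.0121
finger_force: 100.6
```

```bash
python3 - <<'E'
from h import *
st(); im,d=grab('side','s5.png'); cv2.imwrite('pics/s5c.png',cv2.resize(im[120:270,180:380],(800,600)))
s=rows(tcp([.625,-.046,.29],0,14),0,14,claw=255,n=10);s=rows([.60,-.046,.25],0,0,start=s,claw=255,n=4)
E
```

```text
t 21.22 p [ 0.6762 -0.0416  0.2226] yaw 0.1 z [ 0.778  0.009 -0.628] F [-0.56  0.57 -3.34] T [0.02 1.48 0.01] op 0.0121 ff 100.62204507680462 q [ 0.72 -0.04 -0.66  2.14 -0.46  0.16  0.48]
[[3.7,0,0,0,-0.1,-0.4,255],[3.7,0,0,0,-0.1,-0.4,255],[3.7,-0.1,0,0,-0.2,-0.4,255],[3.7,0,0,-0.1,-0.2,-0.4,255],[3.7,-0.1,0,0,-0.2,-0.3,255]]
[[3.7,0,0,-0.1,-0.2,-0.3,255],[3.7,0,0.1,0,-0.3,-0.3,255],[3.7,-0.1,0,-0.1,-0.3,-0.3,255],[3.7,0,0.1,0,-0.3,-0.3,255],[3.8,-0.1,0,-0.1,-0.3,-0.2,255]]
[[3.5,0,0,0,-0.8,-0.5,255],[3.5,0,0,0,-0.9,-0.5,255],[3.5,0,0,0,-0.9,-0.4,255],[3.5,0,0,0,-1,-0.4,255]]
```

View pics/s5c.png

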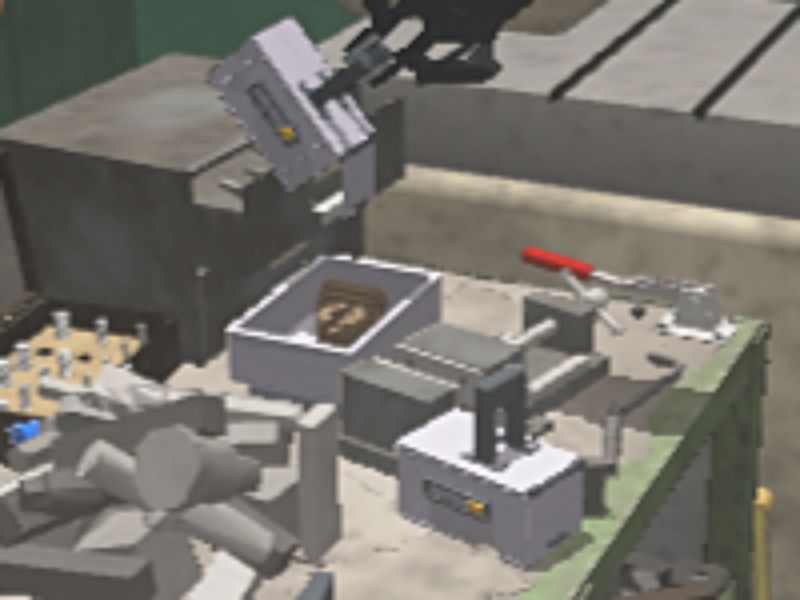

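Both mills are in the pan at about (345,305), tin_3 stands upright at (490,480), and tin_2's tell-tale has slid to the nose. Return tin_2.

Call:
{"method": "send_rows", "body": {"plan": [[3.7,0,0,0,-0.1,-0.4,255],[3.7,0,0,0,-0.1,-0.4,255],[3.7,0,0,0,-0.2,-0.4,255],[3.7,0,0,0,-0.2,-0.4,255],[3.7,0,0,0,-0.2,-0.3,255]]}}

```text
time: 21.68
eef_pos: [0.6565, -0.0429, 0.2306]
orientation: [1.894, 1.903, 0.563]
ft_force: [0.5, 0.7, -3.3]
opening: 0.0117
finger_force: 100.5
```

Call:
{"method": "send_rows", "body": {"plan": [[3.7,0,0,0,-0.2,-0.3,255],[3.7,0,0.1,0,-0.3,-0.3,255],[3.7,-0.1,0,0,-0.3,-0.3,255],[3.7,0,0.1,0,-0.3,-0.3,255],[3.8,0,0,0,-0.3,-0.2,255]]}}

```text
time: 22.1
eef_pos: [0.6383, -0.043, 0.2371]
orientation: [2.09, 2.092, 0.265]
ft_force: [0.9, -1.0, -2.4]
opening: 0.012
finger_force: 100.5
```

Call:
{"method": "send_rows", "body": {"plan": [[3.5,0,0,0,-0.8,-0.7,255],[3.5,0,0,0,-0.9,-0.7,255],[3.5,0,0,0,-0.9,-0.7,255],[3.5,0,0,0,-1,-0.6,255],[0,0,0,0,0,0,255]]}}

```text
time: 22.52
eef_pos: [0.599, -0.0429, 0.2577]
orientation: [-2.219, -2.223, -0.01]
ft_force: [-0.2, 0.4, -3.4]
opening: 0.0121
finger_force: 100.4
```

```bash
python3 - <<'E'
from h import *
st(); s=rows([.455,.276,.262],-9.7,claw=255,lin=2.5);s=rows([.455,.276,.085],-9.7,start=s,claw=255,lin=2.5)
E
```

```text
t 22.52 p [ 0.599  -0.0429  0.2577] yaw 0.1 z [ 0.004  0.005 -1.   ] F [-0.22  0.42 -3.37] T [0.   0.01 0.  ] op 0.0121 ff 100.44933199882507 q [ 0.54  0.39 -0.73  1.31  0.25  1.53 -0.16]
[[0,0,0.7,2.3,-1,0,255],[0,0,0.7,2.3,-1.1,0,255],[0,0,0.7,2.2,-1.1,0,255],[0,0,0.7,2.2,-1.1,0,255],[0,0,0.7,2.2,-1.1,0,255]]
[[0,0,0.7,2.2,-1.2,0,255],[0,0,0.7,2.2,-1.2,0,255],[0,0,0.7,2.2,-1.2,0,255],[0,-0.1,0.7,2.2,-1.2,-0.1,255],[0,0,0.7,2.2,-1.3,0,255]]
[[0.1,-0.1,0.7,2.1,-1.3,-0.1,255],[0,0,0.7,2.1,-1.3,-0.1,255],[0.1,-0.1,0.7,2.1,-1.3,0,255],[0,0,0.7,2.1,-1.4,-0.1,255]]
[[0,0,0,0,0,2.2,255],[0,0,0,0,0,2.2,255],[0,0,0,0,0,2.2,255],[0,0,0,0,0,2.2,255],[0,0,0,0,0,2.2,255]]
[[0,0,0,0,0,2.2,255],[0,0,0,0,0,2.3,255],[0,0,0,0,0,2.2,255]]
```

Call:
{"method": "send_rows", "body": {"plan": [[0,0,0.7,2.3,-1,0,255],[0,0,0.7,2.3,-1.1,0,255],[0,0,0.7,2.2,-1.1,0,255],[0,0,0.7,2.2,-1.1,0,255],[0,0,0.7,2.2,-1.1,0,255]]}}

```text
time: 22.93
eef_pos: [0.5466, 0.0716, 0.2573]
orientation: [2.285, 2.153, 0.015]
ft_force: [0.5, -0.8, -2.2]
opening: 0.012
finger_force: 100.4
```

Call:
{"method": "send_rows", "body": {"plan": [[0,0,0.7,2.2,-1.2,0,255],[0,0,0.7,2.2,-1.2,0,255],[0,0,0.7,2.2,-1.2,0,255],[0,0,0.7,2.2,-1.2,0,255],[0,0,0.7,2.2,-1.3,0,255]]}}

```text
time: 23.35
eef_pos: [0.4949, 0.1864, 0.2578]
orientation: [2.35, 2.082, 0.016]
ft_force: [0.7, -0.4, -3.2]
opening: 0.0122
finger_force: 100.4
```

Call:
{"method": "send_rows", "body": {"plan": [[0,0,0.7,2.1,-1.3,0,255],[0,0,0.7,2.1,-1.3,0,255],[0,0,0.7,2.1,-1.3,0,255],[0,0,0.7,2.1,-1.4,0,255],[0,0,0,0,0,0,255]]}}

```text
time: 23.77
eef_pos: [0.4506, 0.2819, 0.2585]
orientation: [-2.392, -2.035, -0.019]
ft_force: [-1.6, 0.7, -1.9]
opening: 0.012
finger_force: 100.5
```

```bash
python3 - <<'E'
from h import *
st(); s=rows([.455,.276,.085],-9.7,claw=255,lin=2.5)
E
```

```text
t 23.77 p [0.4506 0.2819 0.2585] yaw -9.2 z [ 0.008  0.009 -1.   ] F [-1.56  0.72 -1.93] T [0.06 0.1  0.03] op 0.012 ff 100.46006083488464 q [ 0.13  0.25 -0.9   1.5   0.19  1.48 -0.93]
[[0.1,-0.1,0.1,-0.1,0.1,2.5,255],[0,-0.1,0.1,-0.1,0.1,2.5,255],[0.1,-0.1,0.1,-0.1,0,2.5,255],[0,-0.1,0,-0.1,0.1,2.5,255],[0.1,-0.1,0.1,-0.1,0.1,2.5,255]]
[[0,0,0,0,0,2.4,255],[0.1,-0.1,0.1,-0.1,0.1,2.5,255]]
```

Call:
{"method": "send_rows", "body": {"plan": [[0.1,-0.1,0.1,-0.1,0.1,2.5,255],[0,-0.1,0.1,-0.1,0.1,2.5,255],[0.1,-0.1,0.1,-0.1,0,2.5,255],[0,-0.1,0,-0.1,0.1,2.5,255],[0.1,-0.1,0.1,-0.1,0.1,2.5,255]]}}

```text
time: 24.18
eef_pos: [0.4577, 0.2706, 0.132]
orientation: [2.405, 2.017, 0.001]
ft_force: [0.6, -1.3, -2.8]
opening: 0.012
finger_force: 100.5
```

Call:
{"method": "send_rows", "body": {"plan": [[0,0,0,0,0,2.2,255],[0.1,0,0,0,0,1.8,255],[0,0,0,0,0,1,255],[0,0,0,0,0,0.6,255],[0,0,0,0,0,0,255]]}}

```text
time: 24.6
eef_pos: [0.4566, 0.2704, 0.0763]
orientation: [-2.406, -2.019, 0.006]
ft_force: [-0.4, -0.3, -2.3]
opening: 0.0119
finger_force: 100.3
```

Call:
{"method": "send_rows", "body": {"plan": [[0,0,0,0,0,0,255],[0,0,0,0,0,0,255]]}}

```text
time: 24.77
eef_pos: [0.4575, 0.2714, 0.0782]
orientation: [2.406, 2.02, -0.002]
ft_force: [-0.6, 0.2, -2.9]
opening: 0.0118
finger_force: 100.4
```

```bash
python3 - <<'E'
from h import *
st()
E
```

```text
t 24.77 p [0.4575 0.2714 0.0782] yaw -10.0 z [-0.001 -0.001 -1.   ] F [-0.58  0.19 -2.9 ] T [0.02 0.01 0.02] op 0.0118 ff 100.35079062682136 q [ 0.08  0.4  -0.84  1.75  0.32  1.14 -1.03]
```

Call:
{"method": "send_rows", "body": {"plan": [[0,0,0,0,0,0.7,255],[0,0,0,0,0,0.6,255],[0,0,0,0,0,0.4,255],[0,0,0,0,0,0.1,255],[0,0,0,0,0,0,255]]}}

```text
time: 25.18
eef_pos: [0.4563, 0.2707, 0.0586]
orientation: [-2.405, -2.02, 0.007]
ft_force: [-0.5, 0.3, -2.6]
opening: 0.0115
finger_force: 100.5
```

Call:
{"method": "send_rows", "body": {"plan": [[0,0,0,0,0,0.1,255],[0,0,0,0,0,0.1,255],[0,0,0,0,0,0,255]]}}

```text
time: 25.43
eef_pos: [0.4567, 0.2711, 0.058]
orientation: [2.406, 2.02, -0.005]
ft_force: [-4.9, -2.0, 7.5]
opening: 0.0123
finger_force: 101.9
```

Contact. Release and rise, then go on to tin_1 to confirm its weight by a short lift.

Call:
{"method": "send_rows", "body": {"plan": [[0,0,0,0,0,0,0],[0,0,0,0,0,0,0],[0,0,0,0,0,0,0],[0,0,0,0,0,0,0],[0,0,0,0,0,0,0]]}}

```text
time: 25.85
eef_pos: [0.4567, 0.2708, 0.057]
orientation: [-2.406, -2.02, 0.005]
ft_force: [0.3, 0.1, 0.3]
opening: 0.0717
finger_force: 0.0
```

Call:
{"method": "send_rows", "body": {"plan": [[0,0,0,0,0,0,0],[0,0,0,0,0,0,0],[0,0,0,0,0,0,0],[0,0,0,0,0,0,0],[0,0,0,0,0,0,0]]}}

```text
time: 26.27
eef_pos: [0.4566, 0.2708, 0.057]
orientation: [-2.406, -2.02, 0.006]
ft_force: [0.2, 0.4, -0.3]
opening: 0.0856
finger_force: 0.0
```

Call:
{"method": "send_rows", "body": {"plan": [[0,0,0,0,0,-1,0],[0,0,0,0,0,-2.5,0],[0,0,0,0,0,-3,0],[0,0,0,0,0,-3,0],[0,0,0,0,0,-1,0]]}}

```text
time: 26.68
eef_pos: [0.4583, 0.2727, 0.1671]
orientation: [2.405, 2.021, 0.004]
ft_force: [0.1, 1.0, -0.0]
opening: 0.0856
finger_force: 0.0
```

```bash
python3 - <<'E'
from h import *
st(); s=rows([.447,.4265,.15],11.5,lin=2.5)
E
```

```text
t 26.68 p [0.4583 0.2727 0.1671] yaw -9.9 z [ 0.002  0.001 -1.   ] F [ 0.13  0.96 -0.01] T [ 0.02 -0.05 -0.05] op 0.0856 ff 0.0 q [ 0.12  0.31 -0.87  1.64  0.25  1.3  -0.97]
[[0,0,-3.1,2.1,-0.5,0.2,0],[0,0,-3.1,2.2,-0.4,0.3,0],[0,0,-3,2.2,-0.3,0.2,0],[0,0,-3.1,2.2,-0.2,0.3,0],[0,0,-3,2.2,-0.1,0.2,0]]
[[0.1,0,-3.1,2.2,0,0.3,0],[0,0,-3,2.2,0.2,0.2,0]]
```

Call:
{"method": "send_rows", "body": {"plan": [[0,0,-3.1,2.1,-0.5,0.2,0],[0,0,-3.1,2.2,-0.4,0.3,0],[0,0,-3,2.2,-0.3,0.2,0],[0,0,-3.1,2.2,-0.2,0.3,0],[0,0,-3,2.2,-0.1,0.2,0]]}}

```text
time: 27.1
eef_pos: [0.449, 0.3818, 0.15]
orientation: [-2.112, -2.324, 0.005]
ft_force: [-0.5, 0.0, -0.1]
opening: 0.0852
finger_force: 0.0
```

Call:
{"method": "send_rows", "body": {"plan": [[0,0,-3.1,2.2,0,0.3,0],[0,0,-3,2.2,0.2,0.2,0],[0,0,0,0,0,1.5,0],[0,0,0,0,0,1.5,0],[0,0,0,0,0,0,0]]}}

```text
time: 27.52
eef_pos: [0.4445, 0.4239, 0.112]
orientation: [-1.987, -2.431, 0.012]
ft_force: [0.1, -0.2, -0.8]
opening: 0.0855
finger_force: 0.0
```

Call:
{"method": "send_rows", "body": {"plan": [[0,0,0,0,0,0,0]]}}

```text
time: 27.6
eef_pos: [0.4455, 0.4242, 0.1144]
orientation: [-1.988, -2.431, 0.008]
ft_force: [-0.1, 0.5, 0.7]
opening: 0.0853
finger_force: 0.0
```

```bash
python3 - <<'E'
from h import *
st(); s=rows([.447,.4265,.057],11.5,lin=1.6)
E
```

```text
t 27.6 p [0.4455 0.4242 0.1144] yaw 11.4 z [-0.004 -0.003 -1.   ] F [-0.07  0.54  0.72] T [ 0.01 -0.    0.04] op 0.0853 ff 0.0 q [-0.19  0.57 -0.9   1.48  0.45  1.31 -0.93]
[[-0.1,0,0,0.1,0.1,1.4,0],[-0.1,0,0,0,0,1.4,0],[0,0.1,0,0.1,0.1,1.5,0],[-0.1,0,-0.1,0,0,1.4,0]]
```

Call:
{"method": "send_rows", "body": {"plan": [[0,0,0,0.1,0.1,1.4,0],[0,0,0,0,0,1.4,0],[0,0,0,0.1,0,1.5,0],[0,0,0,0,0,1.4,0],[0,0,0,0,0,0,0]]}}

```text
time: 28.02
eef_pos: [0.445, 0.4248, 0.0541]
orientation: [-1.988, -2.431, 0.013]
ft_force: [-0.2, 0.4, 0.2]
opening: 0.0856
finger_force: 0.0
```

Call:
{"method": "send_rows", "body": {"plan": [[0,0,0,0,0,0,255],[0,0,0,0,0,0,255],[0,0,0,0,0,0,255],[0,0,0,0,0,0,255],[0,0,0,0,0,0,255]]}}

```text
time: 28.43
eef_pos: [0.4464, 0.4272, 0.0584]
orientation: [-1.989, -2.431, 0.004]
ft_force: [0.6, 0.8, 0.6]
opening: 0.0254
finger_force: 0.0
```

Call:
{"method": "send_rows", "body": {"plan": [[0,0,0,0,0,0,255],[0,0,0,0,0,0,255],[0,0,0,0,0,0,255],[0,0,0,0,0,0,255],[0,0,0,0,0,0,255]]}}

```text
time: 28.85
eef_pos: [0.4465, 0.4271, 0.0582]
orientation: [-1.989, -2.431, 0.004]
ft_force: [1.8, 0.2, 4.0]
opening: 0.0119
finger_force: 98.8
```

Call:
{"method": "send_rows", "body": {"plan": [[0,0,0,0,0,-0.5,255],[0,0,0,0,0,-1,255],[0,0,0,0,0,-0.5,255],[0,0,0,0,0,0,255],[0,0,0,0,0,0,255]]}}

```text
time: 29.27
eef_pos: [0.4462, 0.4271, 0.0782]
orientation: [-1.988, -2.431, 0.004]
ft_force: [0.2, 0.3, -3.2]
opening: 0.0123
finger_force: 97.9
```

```bash
python3 - <<'E'
from h import *
st(); F=[]
for i in range(5): im,d=grab('top'); F.append(env.get_obs()['ft_force'])
print(np.round(F,2)[:,2])
cv2.imwrite('pics/t3c.png',cv2.resize(im[130:290,140:420],(800,457)))
E
```

```text
t 29.27 p [0.4462 0.4271 0.0782] yaw 11.4 z [-0.002 -0.002 -1.   ] F [ 0.16  0.32 -3.15] T [ 0.04  0.01 -0.01] op 0.0123 ff 97.89377665773401 q [-0.21  0.61 -0.88  1.52  0.48  1.25 -0.95]
[-2.57 -3.06 -2.17 -2.61 -3.02]
```

View pics/t3c.png

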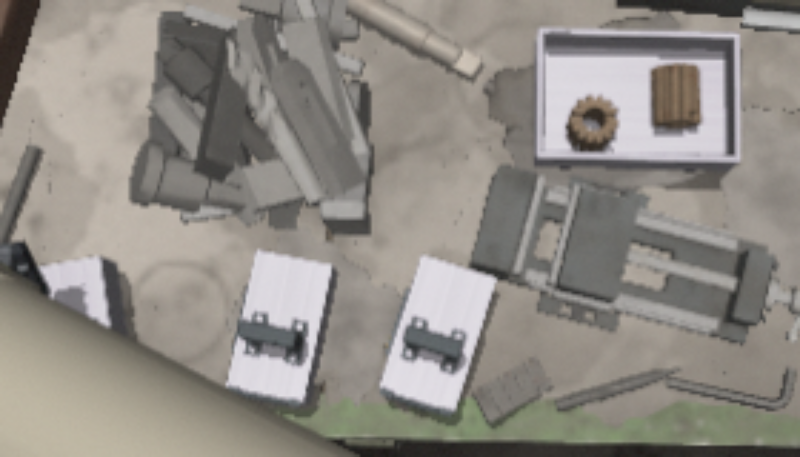

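Tin_1 weighs about 2.8 N, so it is empty. Both mills lie in the pan at (592,122) and (675,97), tins 2 and 3 stand upright at (280,325) and (440,335), and the bystanders are untouched. Set tin_1 down gently.

Call:
{"method": "send_rows", "body": {"plan": [[0,0,0,0,0,0.8,255],[0,0,0,0,0,0.7,255],[0,0,0,0,0,0.4,255],[0,0,0,0,0,0,255],[0,0,0,0,0,0.1,255]]}}

```text
time: 29.93
eef_pos: [0.4459, 0.4269, 0.0581]
orientation: [-1.988, -2.431, 0.006]
ft_force: [-4.0, -5.0, 14.5]
opening: 0.0118
finger_force: 100.4
```

Call:
{"method": "send_rows", "body": {"plan": [[0,0,0,0,0,0.1,255],[0,0,0,0,0,0,255]]}}

```text
time: 30.1
eef_pos: [0.4459, 0.427, 0.0582]
orientation: [-1.989, -2.432, 0.005]
ft_force: [-4.6, -7.5, 14.1]
opening: 0.0121
finger_force: 100.3
```

Call:
{"method": "send_rows", "body": {"plan": [[0,0,0,0,0,-0.1,0],[0,0,0,0,0,0,0],[0,0,0,0,0,0,0],[0,0,0,0,0,0,0],[0,0,0,0,0,0,0]]}}

```text
time: 30.52
eef_pos: [0.446, 0.4268, 0.0574]
orientation: [-1.988, -2.431, 0.006]
ft_force: [-0.2, -0.2, -0.5]
opening: 0.0719
finger_force: 0.0
```

Call:
{"method": "send_rows", "body": {"plan": [[0,0,0,0,0,0,0],[0,0,0,0,0,0,0],[0,0,0,0,0,0,0],[0,0,0,0,0,0,0],[0,0,0,0,0,0,0]]}}

```text
time: 30.93
eef_pos: [0.4461, 0.4269, 0.0577]
orientation: [-1.988, -2.431, 0.005]
ft_force: [-0.8, 0.5, 0.1]
opening: 0.0858
finger_force: 0.0
```

Call:
{"method": "send_rows", "body": {"plan": [[0,0,0,0,0,-1,0],[0,0,0,0,0,-2.5,0],[0,0,0,0,0,-3,0],[0,0,0,0,0,-3,0],[0,0,0,0,0,-3,0]]}}

```text
time: 31.35
eef_pos: [0.4462, 0.4271, 0.1849]
orientation: [-1.988, -2.431, 0.005]
ft_force: [0.3, 0.1, 1.1]
opening: 0.0852
finger_force: 0.0
```

Call:
{"method": "send_rows", "body": {"plan": [[0,0,0,0,0,-2,0],[0,0,0,0,0,0,0],[0,0,0,0,0,0,0]]}}

```text
time: 31.6
eef_pos: [0.4468, 0.428, 0.2048]
orientation: [-1.988, -2.432, 0.0]
ft_force: [0.1, -0.2, -0.7]
opening: 0.0853
finger_force: 0.0
```

```bash
python3 - <<'E'
from h import *
st()
im,d=grab('side');w=world('side',d);im2,d2=grab('top');w2=world('top',d2)
for c in [(.453,.157),(.456,.273),(.447,.427)]:
    for v in (w,w2):
        r=np.hypot(v[...,0]-c[0],v[...,1]-c[1])<.045;z=v[...,2]
        t=v[r&(abs(z-.058)<.008)];b=v[r&(abs(z-.116)<.006)]
        print(c,'top z',len(t),np.round(np.median(t[:,2]),4) if len(t) else 0, 'std',np.round(t[:,2].std(),4) if len(t) else 0,'bar',len(b),np.round(np.median(b,0),3) if len(b) else 0)
E
```

```text
t 31.6 p [0.4468 0.428  0.2048] yaw 11.5 z [-0.001  0.    -1.   ] F [ 0.07 -0.24 -0.71] T [ 0.04 -0.04  0.01] op 0.0853 ff 0.0 q [-0.2   0.52 -0.92  1.34  0.41  1.48 -0.89]
(0.453, 0.157) top z 325 0.058 std 0.0027 bar 59 [0.451 0.154 0.115]
(0.453, 0.157) top z 867 0.0579 std 0.0021 bar 139 [0.454 0.148 0.115]
(0.456, 0.273) top z 429 0.0581 std 0.0024 bar 70 [0.453 0.275 0.115]
(0.456, 0.273) top z 878 0.0581 std 0.0021 bar 138 [0.457 0.27  0.115]
(0.447, 0.427) top z 635 0.0582 std 0.0023 bar 95 [0.443 0.432 0.115]
(0.447, 0.427) top z 478 0.0579 std 0.0023 bar 68 [0.45  0.415 0.115]
```

All three tins stand level on the bench and the robot touches nothing. Handing in.

```bash
python3 -c "
from plant import env
print(env.job_done())"
```

```text
the job is handed in; nothing more can be done
None
```

Job handed in at 31.7 s: both mills lie in the pan, only the two loaded tins (2 and 3) were tipped, and all three tins stand upright on the bench; tilts reached only about 48–51° at the joint limits, and an unexplained jolt of about 104 N (limit 120 N) occurred over the pan with tin_3.

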